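# Lay out the vegetable station under the shelf lamp

## Task

Get the vegetable table ready for the cooking circle: first switch on the work light by pushing in, fully home, the key hidden under the front lip of the lamp shelf. Then lift the top box off the nested pile and set it down centred and lengthwise on the blue mat, and after it the next box likewise on the orange mat, leaving the last box standing where it is. Last, lay every daikon piece on the table in the box on the blue mat and every carrot piece in the box on the orange mat, each lying down inside, and leave the mug, bottle, jar, turnip and peeler undisturbed.

Things in the scene. Friction and masses are not known exactly. Their poses are not given: they have to be found in the camera images.
- lamp: fixed wooden lamp shelf: a board 340 mm wide (y) and 130 deep (x), underside 200 and top 214 mm above the table, on side legs at y = +-155 mm; its front lip faces its own -x (to the robot). A light tube hangs under it, low jars stand 35 mm high on its rear half. Origin: on the table under the board's centre; the lip's front edge is at x = -65 mm.
- switch_face (a point): face centre of the red key (56 mm wide, 26 high) under the lip, below a red strip on the board: 11 mm behind the lip edge, 31 below the board. In the lamp's frame it faces (-0.7,0,-0.7), down to the front, and goes in along (0.7,0,0.7). Shut fingers pointing forward and 45 degrees down can press it with their flank, tips about 10 mm past its centre: the lip stays 14 mm clear of its plane. Axes: the lamp's.
- switch_key (a joint): travel of the switch key, m: about 0 is off, 0.008 fully in; on from 0.006. No spring: 3 N of friction, it stays where it is pushed.
- mat_blue: blue mat fixed to the table, 230 mm (its x) x 95 mm, 3 mm thick; origin at its centre on the table
- mat_orange: orange mat, otherwise like the blue one
- box_top_c (a point): teal open-topped nesting box, 200 mm long (its x), 66 wide (y), 44 high: vertical walls 6 mm thick from 8 mm above its underside to the rim, inner floor at 12 mm, a plug 180 x 46 x 8 mm underneath that sits in the box below with 4 mm play; 150 g. All boxes share one outline: grip only the one to lift. Point: its centre, 22 mm up. Top of the pile of three, 36 mm apart.
- box_mid_c (a point): the middle box of the pile, same as the top one; its centre
- box_bottom_c (a point): the lowest box of the pile, standing on the table, same as the top one; its centre. It stays where it is.
- daikon1_c (a point): peeled white daikon piece, trimmed to a square bar with bevelled edges, 70 mm long (its x), 40 x 40 mm, about 90 g, lying flat; this point is its centre. It may be absent.
- daikon2_c (a point): peeled white daikon piece, trimmed to a square bar with bevelled edges, 70 mm long (its x), 40 x 40 mm, about 90 g, lying flat; this point is its centre. It may be absent.
- carrot1_c (a point): peeled orange carrot piece, trimmed to a square bar with bevelled edges, 80 mm long (its x), 32 x 32 mm, about 60 g, with a small green stub at its +x end, lying flat; this point is its centre. It may be absent.
- carrot2_c (a point): peeled orange carrot piece, trimmed to a square bar with bevelled edges, 80 mm long (its x), 32 x 32 mm, about 60 g, with a small green stub at its +x end, lying flat; this point is its centre. It may be absent.
- mug: bystander: blue tea mug, 76 mm wide, 85 mm high; origin under its centre
- sauce: bystander: brown sauce bottle, 60 mm wide, 160 mm high, under the lamp shelf; origin under its centre
- pickles: bystander: green glass jar, 72 mm wide, 100 mm high; origin under its centre
- turnip: bystander: pale turnip, 68 mm wide, 52 mm high, under the lamp shelf; origin under its centre
- peeler: bystander: red peeler lying flat, 140 mm long, 60 mm wide, 12 mm high; origin near its middle
Things that resemble listed ones, but are neither listed nor needed, are in the scene too. Leave any purple look-alike of the part that bears box_top_c alone. What is shaped like the part that bears carrot1_c but yellow is not meant.

How it is judged (in metres and radians):
On the way, in this order (a step that is already met when the one before it is completed fails the run):
1. the light is switched on (value of joint switch_key above 0.006 m), for 0.2 s.
2. the top box stands on the blue mat, let go (horizontal distance between box_top_c and mat_blue below 0.025 m and height (world z) of box_top_c below 0.032 m and angle between box_top_c's own z axis and vertical below 0.1 rad and angle between the x axis of box_top_c and the x axis of mat_blue, either way round below 0.25 rad and contact force between box_top and the fingers below 0.2 N), for 0.2 s.
3. the next box stands on the orange mat, let go (horizontal distance between box_mid_c and mat_orange below 0.025 m and height (world z) of box_mid_c below 0.032 m and angle between box_mid_c's own z axis and vertical below 0.1 rad and angle between the x axis of box_mid_c and the x axis of mat_orange, either way round below 0.25 rad and contact force between box_mid and the fingers below 0.2 N), for 0.2 s.
At the end, for the whole second after the job is handed in: Key in by 6 mm or more; first box flat on the blue mat, second on the orange mat, within 25 mm of its centre and 0.25 rad of its length; each daikon piece at rest inside the first, each carrot piece inside the second (centre below the rim); last box within 35 mm of its start (value of joint switch_key above 0.006 m and horizontal distance between box_top_c and mat_blue below 0.025 m and height (world z) of each of box_top_c, box_mid_c below 0.032 m and angle between each of box_top_c, box_mid_c, box_bottom_c's own z axis and vertical below 0.1 rad and angle between the x axis of box_top_c and the x axis of mat_blue, either way round below 0.25 rad and horizontal distance between box_mid_c and mat_orange below 0.025 m and angle between the x axis of box_mid_c and the x axis of mat_orange, either way round below 0.25 rad and x of daikon1_c in the frame of box_top_c between -0.09 and 0.09 m and y of daikon1_c in the frame of box_top_c between -0.026 and 0.026 m and z of daikon1_c in the frame of box_top_c between -0.015 and 0.022 m and linear speed of each of daikon1, daikon2, carrot1, carrot2, box_top, box_mid below 0.02 m/s and x of daikon2_c in the frame of box_top_c between -0.09 and 0.09 m and y of daikon2_c in the frame of box_top_c between -0.026 and 0.026 m and z of daikon2_c in the frame of box_top_c between -0.015 and 0.022 m and x of carrot1_c in the frame of box_mid_c between -0.09 and 0.09 m and y of carrot1_c in the frame of box_mid_c between -0.026 and 0.026 m and z of carrot1_c in the frame of box_mid_c between -0.015 and 0.022 m and x of carrot2_c in the frame of box_mid_c between -0.09 and 0.09 m and y of carrot2_c in the frame of box_mid_c between -0.026 and 0.026 m and z of carrot2_c in the frame of box_mid_c between -0.015 and 0.022 m and distance of box_bottom_c from where it was at the start of the episode below 0.035 m); the robot touches nothing.
It fails at once if the mug, bottle, jar, turnip or peeler is pushed more than 40 mm or tipped (distance of any of mug, sauce, pickles, turnip, peeler from where it was at the start of the episode above 0.04 m or angle between any of mug, sauce, pickles, turnip, peeler's own z axis and vertical above 0.5 rad).
It fails at once if the lowest box of the pile is moved more than 60 mm (distance of box_bottom_c from where it was at the start of the episode above 0.06 m).
Of daikon1, daikon2, carrot1, carrot2 only 2 to 4 are there at a start; the rules pass over those that are not, and their reading is None.
At some moment in a run one of daikon1, daikon2, carrot1, carrot2 may be knocked a few centimetres aside while the robot is not near it.
It also fails if it takes over 210 s, if anything falls off the work surface, if the arm or the gripper's body presses on something with over 40 N, if the wrist force passes 120 N, or if a joint passes its speed limit or range.

## Robot

A 7-joint arm with a two-finger parallel gripper is mounted at the origin on the work surface. World frame = base frame: x ahead of the robot, y to its left, z up, the work surface at z = 0. Lengths are in mm, angles in rad, forces in N, time in s.
With the tool pointing down it reaches from about 400 to 900 mm from the base axis. Payload 5.6 kg.
Tool frame: the origin (TCP) lies midway between the tips of the shut fingers; the grasp point (between the pads) lies 19 mm behind it (ctrl.grip_depth is the z of the grasp point in the tool frame, in mm); z points along the fingers, y is the direction in which the jaws open and shut (so a half turn about z gives the same grasp; the last joint's range is limited). The gripper opens to 92 mm and grips with 3 to 60 N. Pads are 20 mm wide; open, the fingers measure 128 mm over their backs; the gripper's body (75 mm by 189 mm) begins 69 mm behind the grasp point.
Start: joints at [-1.203, 0.468, -0.012, 1.603, 0.006, 1.071, -0.056], TCP at [259.613, 595.911, 214.592] pointing down, gripper open.
Joint ranges: [-2.53, 2.53], [-0.31, 2.02], [-1.57, 1.55], [0.28, 2.44], [-1.29, 4.43], [0.15, 1.84], [-2.92, 2.92]. Speed limits (rad/s): [2.57, 2.57, 3.14, 3.14, 3.14, 3.14, 3.14].

## Interface

Orientations are given as a unit quaternion [w, x, y, z].
In Python, from bench import status, read_camera, ctrl gives the robot as it stands.
- The arm moves only by the shell command python3 -m crank 'ROWS' [FORCE]. ROWS is JSON, a list that holds one entry, the list of rows, each a list of 7 numbers: the shift along the tool's x, y, z in mm, then the turn, a rotation vector about the tool's x, y, z in rad, then the closure, from 0 (fully open) to 1 (shut). A call has 1 to 8 rows; each row shifts and turns the pose as measured when the row begins, along the tool's axes as they then stand; what a row does not reach is not made up. A row lasts 1/8 s, in which the tool goes at most 62.5 mm and 10.7 degrees, less where a joint would pass 70% of its speed; a pose out of reach is approached as far as the arm can. A call is refused whole if a number of a shift passes 62.5 or a number of a turn 0.188, either way. A call with a gripper value outside its range is refused whole. The fingers move at their own pace and stop on an object; FORCE is the grip in N (left out, the last holds). Time passes only in rows, so rows that do not move let the fingers close. It gives the time, the measured TCP pose, the force and the opening at its end, in the units of the state.
- status.state(): the state, without advancing time (a new reading comes with each control period).
- read_camera(name): name is "scene" or "top"; returns a dict with "color" (480x640x3 uint8, red, green, blue), "z_map" (480x640 float32, mm along the optical axis (not along the pixel's ray), 0 where there is no reading), "camera_matrix" (3x3 intrinsics, pixels), "rvec" (rotation vector, rad) and "tvec" (3), from world to camera coordinates, as OpenCV has them. Camera axes: x right, y down, z forward; pixel columns grow to the right and rows downward; lengths in mm; the calibration is good to about 2 mm. A picture is of the moment at which its call begins.
- ctrl.close_job(): hands the job in, once; it reports no verdict.
The state is a dict: "time": time; "joint_positions": joint angles; "dq": joint speeds; "effort": joint torques, N m; "tcp_pos": TCP position; "ee_rot": TCP orientation; "force": force on the tool from outside, world axes, zero at the start; "ft_torque": the same for the moment, N m; "opening": finger opening in mm.
Only numpy, scipy, OpenCV 4.12 (cv2) and the standard library are available. Lean on these libraries where they do the work, as an engineer would, in place of code of your own. Each camera call takes 0.05 s, during which the arm holds its last target. There are 200 camera calls.

## Working session

There is one attempt and no reset: what is moved stays moved. The work goes in short steps, Python scripts to look and compute and a shell command to move; the robot and the scene stay as the last step left them, time stands still between calls to the robot, and variables do not carry over. Pictures are saved under pics/ and viewed, about 12 in all and at most 16, crops included, and the job is handed in when it is done.

```bash
ls; mkdir -p pics; cat > h.py <<'E'
import numpy as np, cv2
from scipy.spatial.transform import Rotation as R
from bench import status, read_camera, ctrl
def cam(n):
    c=read_camera(n); c['R']=cv2.Rodrigues(np.array(c['rvec'],float))[0]; c['t']=np.array(c['tvec'],float).ravel(); c['K']=np.array(c['camera_matrix'],float); return c
def world(c):
    z=c['z_map'].astype(float); v,u=np.mgrid[:480,:640]; K=c['K']
    p=np.stack([(u-K[0,2])/K[0,0]*z,(v-K[1,2])/K[1,1]*z,z],-1)
    return (p-c['t'])@c['R']
def save(c,name): cv2.imwrite('pics/'+name,c['color'][...,::-1])
def proj(c,p):
    q=c['R']@np.array(p,float)+c['t']; q=c['K']@q; return q[:2]/q[2]
E
python3 - <<'E'
from h import *
s=status.state(); print(s['tcp_pos'],s['ee_rot'],s['opening'],s['force'],s['time'])
for n in ('scene','top'):
    c=cam(n); save(c,n+'0.png'); np.savez(n+'0.npz',**c); print(n,(-c['R'].T@c['t']).round(), c['R'].round(2).tolist(),c['K'].tolist())
E
```

```text
pics
[259.42965746 595.34740843 213.64223776] [-1.10981656e-04  2.04014296e-01  9.78967512e-01 -8.74417585e-04] 91.84912236464571 [ 0.17089273 -0.36622438  0.48453166] 0.0
scene [1344.  110.  962.] [[-0.11, 0.99, 0.0], [0.69, 0.08, -0.72], [-0.72, -0.08, -0.69]] [[502.29361787128124, 0.0, 311.8499006821692], [0.0, 502.29361787128124, 237.71644567366457], [0.0, 0.0, 1.0]]
top [ 420.   12. 1108.] [[-0.01, -1.0, 0.01], [-1.0, 0.01, -0.04], [0.04, -0.01, -1.0]] [[486.52905124912144, 0.0, 321.4566930167104], [0.0, 486.52905124912144, 246.07448741899762], [0.0, 0.0, 1.0]]
```

View pics/top0.png

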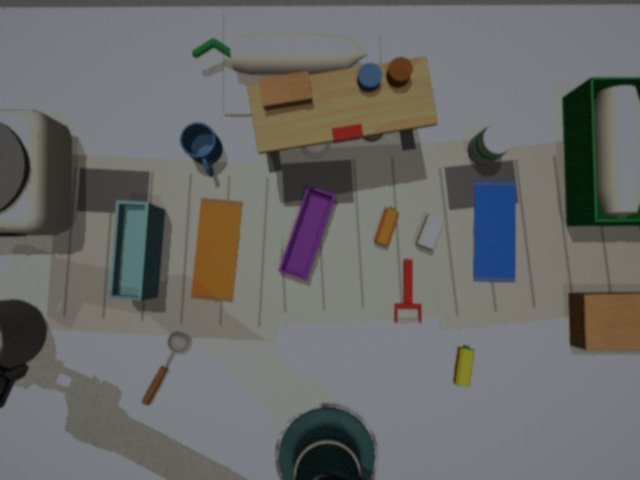

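View pics/scene0.png

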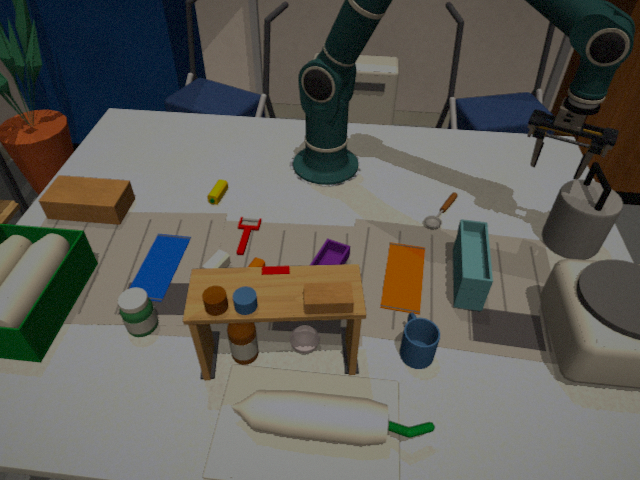

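The top view (up = +x, left = +y) shows: pile of teal boxes at (137,250), orange mat (217,250), purple decoy (308,233), carrot (387,227), daikon (430,232), peeler (408,295), blue mat (495,232), red strip on the shelf (347,132). The yellow carrot at (464,367) is a decoy. The scene view shows the bottle and turnip under the shelf.

```bash
cat >> h.py <<'E'
HSV={'orange':((8,150,80),(20,255,255)),'blue':((105,150,80),(125,255,255)),'teal':((80,40,40),(97,255,255)),'purple':((130,100,40),(160,255,255)),'red':((0,150,80),(5,255,255)),'white':((0,0,120),(179,40,255)),'wood':((10,60,80),(22,200,255))}
def find(c,col,zlo,zhi,roi=None,amin=100,plane=None):
    "min-area rects (world mm) of colour blobs with height in zlo..zhi; plane: ray-cast height"
    W=world(c); hsv=cv2.cvtColor(c['color'],cv2.COLOR_RGB2HSV)
    m=cv2.inRange(hsv,np.array(HSV[col][0]),np.array(HSV[col][1]))>0 if col else np.ones((480,640),bool)
    m&=(c['z_map']>0)&(W[...,2]>zlo)&(W[...,2]<zhi)
    if roi: m&=(W[...,0]>roi[0])&(W[...,0]<roi[1])&(W[...,1]>roi[2])&(W[...,1]<roi[3])
    n,l,st,_=cv2.connectedComponentsWithStats(m.astype(np.uint8)); out=[]
    for i in range(1,n):
        if st[i,4]<amin: continue
        P=W[l==i]
        if plane is not None:
            v,u=np.nonzero(l==i); d=np.stack([(u-c['K'][0,2])/c['K'][0,0],(v-c['K'][1,2])/c['K'][1,1],np.ones(len(u))],-1)@c['R']
            o=-c['R'].T@c['t']; P=o+d*((plane-o[2])/d[:,2])[:,None]
        (x,y),(w,h),a=cv2.minAreaRect(P[:,:2].astype(np.float32))
        if w<h: w,h,a=h,w,a+90
        out.append((round(x,1),round(y,1),round(w),round(h),round((a+90)%180-90,1),'z',round(float(np.median(P[:,2] if plane is None else W[l==i][:,2])),1),'n',int(st[i,4])))
    return out
E
python3 - <<'E'
from h import *
c=dict(np.load('top0.npz'))
W=world(c)
print('mat o',find(c,'orange',-6,12,plane=3)); print('carrot',find(c,'orange',20,45,plane=32))
print('mat b',find(c,'blue',-6,12,plane=3)); print('teal',find(c,'teal',100,130,plane=116),find(c,'teal',100,130))
print('purple',find(c,'purple',20,150)); print('daikon',find(c,'white',25,55,(300,650,-500,500),plane=40,amin=60))
print('strip',find(c,'red',195,240)); print('peeler',find(c,'red',-5,30))
print('board',find(c,None,205,224,(550,850,-300,300),amin=500), find(c,'wood',205,224,(550,850,-300,300),amin=500,plane=214))
s=dict(np.load('scene0.npz'));
print('S board',find(s,'wood',205,224,(500,850,-300,300),amin=500,plane=214),'strip',find(s,'red',195,240),'carrot',find(s,'orange',20,45),'teal',find(s,'teal',105,125), 'mats',find(s,'orange',-6,12,plane=3),find(s,'blue',-6,12,plane=3))
E
```

```text
mat o [(463.6, 244.0, 212, 91, -5.8, 'z', 3.6, 'n', 3713)]
carrot [(510.6, -138.5, 79, 31, -20.2, 'z', 32.6, 'n', 468)]
mat b [(502.0, -388.3, 211, 92, -1.2, 'z', 4.7, 'n', 3709)]
teal [(458.9, 398.0, 200, 70, -3.9, 'z', 115.3, 'n', 1036)] [(458.9, 398.9, 200, 68, -4.3, 'z', 115.3, 'n', 1036)]
purple [(497.8, 37.8, 198, 66, -19.7, 'z', 44.5, 'n', 623)]
daikon [(499.0, -237.5, 68, 38, -22.2, 'z', 40.7, 'n', 511)]
strip [(671.6, -41.7, 53, 21, -79.8, 'z', 216.4, 'n', 308)]
peeler [(369.4, -186.6, 134, 57, -0.2, 'z', 12.4, 'n', 491)]
board [(724.2, -33.2, 340, 132, -81.1, 'z', 215.5, 'n', 10251)] [(723.8, -33.3, 338, 131, -80.9, 'z', 215.4, 'n', 7570)]
S board [(728.4, -33.4, 339, 137, -81.1, 'z', 214.2, 'n', 6658)] strip [(671.9, -41.3, 55, 25, -82.6, 'z', 215.4, 'n', 209)] carrot [(359.3, -713.0, 100, 10, -89.9, 'z', 36.1, 'n', 124), (489.5, -130.1, 39, 31, -15.8, 'z', 31.8, 'n', 112)] teal [(460.1, 398.8, 206, 68, -4.2, 'z', 115.2, 'n', 660)] mats [(462.7, 244.4, 232, 94, -5.9, 'z', 3.4, 'n', 2407)] [(498.7, -387.1, 213, 95, -1.8, 'z', 3.7, 'n', 2003)]
```

```bash
cat >> h.py <<'E'
def pose(x,y,z,yaw,tilt=0):
    "tool y at azimuth yaw+90, tilt>0: fingers lean forward (towards yaw) from down, deg"
    M=np.array([[-1,0,0],[0,1,0],[0,0,-1.]]).T
    return np.array([x,y,z],float),R.from_euler('z',yaw,degrees=True)*R.from_matrix(M)*R.from_euler('y',-tilt,degrees=True)
def go(*poses):
    "print turn (tool rotvec, first) then shift in the turned tool frame, for each leg"
    s=status.state(); p=np.array(s['tcp_pos'],float); q=np.array(s['ee_rot'],float); r=R.from_quat(q[[1,2,3,0]])
    print('t',round(s['time'],2),'tcp',p.round(1),'F',np.round(s['force'],1),'open',round(s['opening'],1),'q',np.round(s['joint_positions'],2))
    for P,Q in poses:
        rv=(r.inv()*Q).as_rotvec(); d=Q.inv().apply(P-p)
        print('turn',rv.round(3),'rows>=%d'%np.ceil(np.linalg.norm(rv)/.18),'shift',d.round(1),'rows>=%d'%np.ceil(np.linalg.norm(d)/62)); p,r=P,Q
E
python3 - <<'E'
from h import *
for n in ('top','scene'):
    c=dict(np.load(n+'0.npz')); HSV['blue']=((100,100,40),(130,255,255)); HSV['orange']=((6,110,50),(22,255,255)); HSV['teal']=((75,40,20),(100,255,255))
    print(n,find(c,'blue',-9,15,(300,650,-500,600),plane=3),find(c,'orange',-9,15,(300,650,100,500),plane=3),find(c,'orange',20,40,(300,650,-500,0)), find(c,'teal',108,125))
    for x,y in ((402,244),(358+0,244),(572,244),(579,244),(390,-388),(610,-388),(613,-388)): print(x,y,proj(c,(x,y,3)).round(),end=' ')
go(pose(602,-53,169,8.9,45),pose(644,-46,127,8.9,45),pose(671.6+1.4*.988,-41.7+.2,169-14+1.4,8.9,45),pose(679,-41,163,8.9,45))
E
```

```text
top [(502.8, -389.0, 230, 94, -1.4, 'z', 4.7, 'n', 4015)] [(460.6, 244.5, 222, 94, -5.9, 'z', 3.6, 'n', 3953)] [(510.6, -139.4, 80, 32, -19.2, 'z', 32.3, 'n', 513)] [(458.9, 398.9, 200, 68, -4.3, 'z', 115.4, 'n', 995)]
402 244 [216. 277.] 358 244 [216. 296.] 572 244 [217. 202.] 579 244 [217. 199.] 390 -388 [495. 280.] 610 -388 [493. 184.] 613 -388 [493. 182.] scene [(495.5, -387.4, 221, 97, -1.8, 'z', 3.7, 'n', 2078)] [(463.0, 244.1, 233, 96, -5.8, 'z', 3.4, 'n', 2520)] [(489.6, -130.2, 39, 31, -16.4, 'z', 31.8, 'n', 115)] [(42.1, 5.0, 123, 50, -80.4, 'z', 116.4, 'n', 171), (460.1, 398.7, 206, 68, -4.4, 'z', 115.5, 'n', 611)]
402 244 [403. 258.] 358 244 [403. 247.] 572 244 [404. 309.] 579 244 [404. 311.] 390 -388 [172. 236.] 610 -388 [144. 298.] 613 -388 [144. 299.] t 0.1 tcp [259.4 595.4 213.8] F [-0.  -0.5 -0.2] open 91.9 q [-1.2   0.47 -0.01  1.6   0.01  1.07 -0.06]
turn [-0.224 -0.764 -0.536] rows>=6 shift [-136.7 -693.6  200. ] rows>=12
turn [0. 0. 0.] rows>=0 shift [-0.4  0.4 59.8] rows>=1
turn [0. 0. 0.] rows>=0 shift [-41.5  -0.   -0. ] rows>=1
turn [0. 0. 0.] rows>=0 shift [-8.9 -0.4 -0.4] rows>=1
```

```bash
python3 -m crank '[[[0,0,-10,-0.037,-0.127,-0.089,1],[0,0,-10,-0.037,-0.127,-0.089,1],[0,0,0,-0.037,-0.127,-0.089,1],[0,0,0,-0.037,-0.127,-0.089,1],[0,0,0,-0.037,-0.127,-0.089,1],[0,0,0,-0.037,-0.127,-0.089,1],[0,0,0,0,0,0,1]]]' 20
python3 -m crank '[[[-9,-50,13,0,0,0,1],[-9,-50,13,0,0,0,1],[-9,-50,13,0,0,0,1],[-9,-50,13,0,0,0,1],[-9,-50,13,0,0,0,1],[-9,-50,13,0,0,0,1],[-9,-50,13,0,0,0,1],[0,0,0,0,0,0,1]]]'
python3 - <<'E'
from h import *
go(pose(602,-53,169,8.9,45))
E
```

```text
time: 0.98
tcp_pos: [258.4, 594.7, 231.5]
ee_rot: [0.39, -0.08, 0.917, 0.028]
force: [0.1, -0.5, -0.0]
opening: 24.1
time: 1.98
tcp_pos: [420.2, 294.3, 221.9]
ee_rot: [0.389, -0.061, 0.919, 0.029]
force: [0.7, -0.3, -0.1]
opening: 0.9
t 1.98 tcp [420.2 294.3 221.9] F [ 0.7 -0.3 -0.1] open 0.9 q [-1.17  0.05  0.11  2.43  1.43  0.61 -0.58]
turn [-0.011  0.015 -0.018] rows>=1 shift [ -51.6 -371.3  126.4] rows>=7
```

```bash
python3 -m crank '[[[-6,-46,16,-0.001,0.002,-0.002,1],[-6,-46,16,-0.001,0.002,-0.002,1],[-6,-46,16,-0.001,0.002,-0.002,1],[-6,-46,16,-0.001,0.002,-0.002,1],[-6,-46,16,-0.001,0.002,-0.002,1],[-6,-46,16,-0.001,0.002,-0.002,1],[-6,-46,16,-0.001,0.002,-0.002,1],[0,0,0,0,0,0,1]]]'
python3 - <<'E'
from h import *
go(pose(602,-53,169,8.9,45),pose(644,-46,127,8.9,45))
E
```

```text
time: 2.98
tcp_pos: [481.1, 180.7, 179.8]
ee_rot: [0.367, -0.082, 0.926, -0.005]
force: [-0.3, 0.7, -0.1]
opening: 0.3
t 2.98 tcp [481.1 180.7 179.8] F [-0.3  0.7 -0.1] open 0.3 q [ 0.4   0.31 -1.16  2.43  1.79  0.67 -0.47]
turn [-0.054 -0.036  0.044] rows>=1 shift [ -51.2 -249.6   66.5] rows>=5
turn [0. 0. 0.] rows>=0 shift [-0.4  0.4 59.8] rows>=1
```

```bash
python3 - <<'E'
from h import *
go(pose(590,130,260,8.9,45),pose(602,-53,250,8.9,45),pose(602,-53,169,8.9,45))
E
```

```text
t 2.98 tcp [481.1 180.7 179.8] F [-0.3  0.7 -0.1] open 0.3 q [ 0.4   0.31 -1.16  2.43  1.79  0.67 -0.47]
turn [-0.054 -0.036  0.044] rows>=1 shift [-127.2  -66.9   13.8] rows>=3
turn [0. 0. 0.] rows>=0 shift [  18.7 -182.7   -4.6] rows>=3
turn [0. 0. 0.] rows>=0 shift [57.3 -0.  57.3] rows>=2
```

```bash
python3 -m crank '[[[-25,-13,3,-0.018,-0.012,0.015,1],[-25,-13,3,-0.018,-0.012,0.015,1],[-25,-13,3,-0.018,-0.012,0.015,1],[-25,-13,3,0,0,0,1],[-25,-13,3,0,0,0,1],[0,0,0,0,0,0,1]]]'
python3 - <<'E'
from h import *
go(pose(602,-53,250,8.9,45),pose(602,-53,169,8.9,45))
E
```

```text
time: 3.72
tcp_pos: [592.8, 148.1, 262.2]
ee_rot: [0.382, -0.079, 0.92, 0.036]
force: [0.4, 0.7, -0.4]
opening: 0.4
t 3.73 tcp [592.8 148.1 262.2] F [ 0.4  0.7 -0.4] open 0.4 q [ 0.62  0.22 -1.07  2.22  1.55  0.31 -0.03]
turn [0.016 0.003 0.009] rows>=1 shift [  24.2 -200.1   -6.9] rows>=4
turn [0. 0. 0.] rows>=0 shift [57.3 -0.  57.3] rows>=2
```

```bash
python3 -m crank '[[[5,-40,-1,0.004,0,0.002,1],[5,-40,-1,0.004,0,0.002,1],[5,-40,-1,0.004,0,0.002,1],[5,-40,-1,0.004,0,0.002,1],[5,-40,-1,0,0,0,1],[0,0,0,0,0,0,1]]]'
python3 - <<'E'
from h import *
go(pose(602,-53,169,8.9,45),pose(644,-46,127,8.9,45))
E
```

```text
time: 4.47
tcp_pos: [602.3, -38.2, 243.0]
ee_rot: [0.379, -0.084, 0.921, 0.036]
force: [0.1, 0.9, -0.1]
opening: 0.6
t 4.47 tcp [602.3 -38.2 243. ] F [ 0.1  0.9 -0.1] open 0.6 q [ 1.27  0.43 -1.31  2.22  1.47  0.18  0.51]
turn [ 0.021 -0.004  0.018] rows>=1 shift [ 54.2 -14.5  50.5] rows>=2
turn [0. 0. 0.] rows>=0 shift [-0.4  0.4 59.8] rows>=1
```

```bash
python3 -m crank '[[[27,-7,25,0.01,0,0.009,1],[27,-7,25,0.01,0,0.009,1],[0,0,30,0,0,0,1],[0,0,30,0,0,0,1],[0,0,0,0,0,0,1]]]'
python3 - <<'E'
from h import *
go(pose(644,-46,127,8.9,45),pose(671.6+1.4*.988,-41.7+.2,169-14+1.4,8.9,45))
E
```

```text
time: 5.1
tcp_pos: [641.7, -27.2, 136.5]
ee_rot: [0.376, -0.084, 0.922, 0.033]
force: [-0.8, 0.5, 0.5]
opening: 0.5
t 5.1 tcp [641.7 -27.2 136.5] F [-0.8  0.5  0.5] open 0.5 q [ 1.04  0.79 -1.2   2.21  2.13  0.49  0.02]
turn [ 0.016 -0.012  0.019] rows>=1 shift [  7.2 -18.9   6.3] rows>=1
turn [0. 0. 0.] rows>=0 shift [-41.5  -0.   -0. ] rows>=1
```

```bash
python3 -m crank '[[[7,-19,6,0.016,-0.012,0.019,1],[0,-3,0,0,0,0,1],[0,0,0,0,0,0,1]]]'
python3 - <<'E'
from h import *
go(pose(671.6,-41.7,169-14,8.9,45)); c=cam('scene'); save(c,'s1.png')
E
```

```text
time: 5.48
tcp_pos: [643.6, -41.5, 129.3]
ee_rot: [0.382, -0.077, 0.921, 0.031]
force: [1.0, -0.5, 0.9]
opening: 0.3
t 5.47 tcp [643.6 -41.5 129.3] F [ 1.  -0.5  0.9] open 0.3 q [ 1.06  0.83 -1.2   2.21  2.19  0.5   0.  ]
turn [0.008 0.001 0.009] rows>=1 shift [-37.7  -4.6   1.3] rows>=1
```

View pics/s1.png

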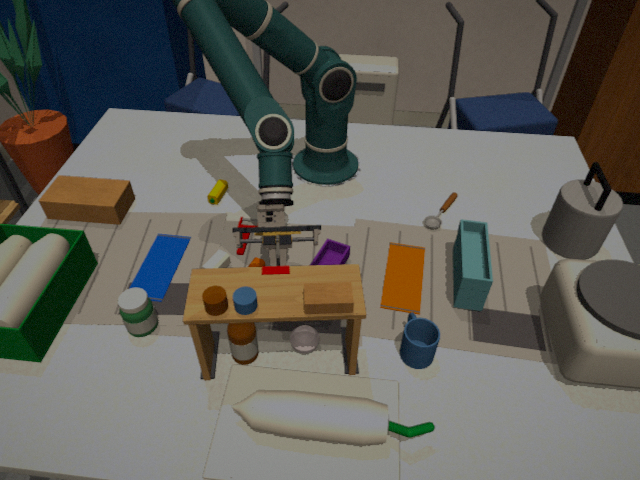

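The gripper (278,235) is lined up in front of the red strip (275,270), elbow to the side. Next I press.

```bash
python3 -m crank '[[[-15,-3,0,0,0,0,1],[-15,-1,0,0,0,0,1],[0,0,0,0,0,0,1]]]'; python3 -m crank '[[[-5,0,0,0,0,0,1],[-3,0,0,0,0,0,1],[0,0,0,0,0,0,1]]]';python3 -m crank '[[[-4,0,0,0,0,0,1],[0,0,0,0,0,0,1]]]'; 
python3 - <<'E'
from h import *
go(pose(671.6,-41.7,169-14,8.9,45))
E
```

```text
time: 5.9
tcp_pos: [665.1, -40.0, 153.4]
ee_rot: [0.382, -0.079, 0.92, 0.031]
force: [0.5, -0.4, 0.0]
opening: 0.5
time: 6.28
tcp_pos: [669.0, -38.7, 158.0]
ee_rot: [0.381, -0.079, 0.921, 0.031]
force: [0.7, -0.3, 0.1]
opening: 0.5
time: 6.52
tcp_pos: [671.1, -38.3, 160.0]
ee_rot: [0.38, -0.079, 0.921, 0.031]
force: [0.1, 0.8, 0.8]
opening: 0.6
t 6.53 tcp [671.1 -38.3 160. ] F [0.1 0.8 0.8] open 0.6 q [ 1.02  0.74 -1.16  2.14  2.03  0.41  0.09]
turn [ 0.009 -0.002  0.012] rows>=1 shift [ 3.5 -3.4  3.5] rows>=1
```

```bash
for i in 1; do python3 -m crank '[[[-4,-3,4,0,0,0,1],[0,0,0,0,0,0,1]]]'; python3 -m crank '[[[-4,0,0,0,0,0,1],[0,0,0,0,0,0,1]]]'; python3 -m crank '[[[-4,0,0,0,0,0,1],[0,0,0,0,0,0,1]]]'; done
python3 - <<'E'
from h import *
go(pose(671.6,-41.7,169-14,8.9,45))
E
```

```text
time: 6.78
tcp_pos: [677.1, -39.8, 159.6]
ee_rot: [0.38, -0.079, 0.921, 0.032]
force: [0.2, 0.6, 1.3]
opening: 0.6
time: 7.02
tcp_pos: [677.2, -39.8, 159.5]
ee_rot: [0.377, -0.078, 0.922, 0.032]
force: [-0.5, 0.6, 0.3]
opening: 0.6
time: 7.28
tcp_pos: [677.3, -39.9, 159.4]
ee_rot: [0.374, -0.077, 0.923, 0.032]
force: [-0.1, -0.1, -1.5]
opening: 0.7
t 7.28 tcp [677.3 -39.9 159.4] F [-0.1 -0.1 -1.5] open 0.7 q [ 0.99  0.72 -1.13  2.12  1.98  0.39  0.13]
turn [ 0.01  -0.015  0.008] rows>=1 shift [ 7.3 -0.9 -1. ] rows>=1
```

```bash
python3 -m crank '[[[-8,0,0,0,-0.01,0,1],[-8,0,0,0,-0.01,0,1]]]'; python3 -m crank '[[[-12,0,0,0,-0.01,0,1],[-12,0,0,0,-0.01,0,1]]]';  
python3 - <<'E'
from h import *
go(pose(671.6,-41.7,169-14,8.9,45))
E
```

```text
time: 7.52
tcp_pos: [677.8, -39.8, 159.7]
ee_rot: [0.374, -0.074, 0.924, 0.033]
force: [-24.3, -4.3, -3.3]
opening: -0.1
time: 7.78
tcp_pos: [677.7, -39.7, 159.6]
ee_rot: [0.368, -0.069, 0.927, 0.034]
force: [-34.2, -4.9, -2.6]
opening: 0.5
t 7.78 tcp [677.7 -39.7 159.6] F [-34.2  -4.9  -2.6] open 0.5 q [ 0.98  0.71 -1.12  2.11  1.93  0.38  0.15]
turn [ 0.008 -0.029 -0.009] rows>=1 shift [ 7.7 -1.1 -1.3] rows>=1
```

```bash
cat >> h.py <<'E'
def wrench():
    s=status.state(); F=np.array(s['force']); M=np.array(s['ft_torque'])*1000; r=np.cross(F,M)/(F@F)
    print('F',F.round(1),'M',M.round(),'closest pt of line of action rel. to ref',r.round(1),'tcp',np.round(s['tcp_pos'],1))
E
python3 - <<'E'
from h import *
wrench(); go(pose(679,-41.7,163,8.9,45))
E
python3 -m crank '[[[20,0,0,0,-0.01,0,1],[10,0,0,0,-0.01,0,1],[0,0,0,0,0,0,1]]]'
python3 - <<'E'
from h import *
wrench(); c=cam('top'); save(c,'t1f.png'); cv2.imwrite('pics/t1.png',cv2.resize(c['color'][90:190,280:430,::-1],None,fx=5,fy=5,interpolation=cv2.INTER_CUBIC)); go(pose(677.3,-40.8,160.7,8.9,45))
E
```

```text
F [-34.2  -4.9  -2.6] M [-1009.  6346.    27.] closest pt of line of action rel. to ref [  13.8    3.  -184.9] tcp [677.7 -39.7 159.6]
t 7.78 tcp [677.7 -39.7 159.6] F [-34.2  -4.9  -2.6] open 0.5 q [ 0.98  0.71 -1.12  2.11  1.93  0.38  0.15]
turn [ 0.008 -0.029 -0.009] rows>=1 shift [-3.1 -2.2 -1.8] rows>=1
time: 8.15
tcp_pos: [656.6, -43.5, 139.4]
ee_rot: [0.378, -0.069, 0.923, 0.034]
force: [0.1, 0.1, 0.0]
opening: 0.2
F [0.1 0.1 0. ] M [-46. 632.  24.] closest pt of line of action rel. to ref [-643.3 -140.2 2492.2] tcp [656.6 -43.5 139.4]
t 8.2 tcp [657.3 -43.5 140. ] F [ 0.2 -0.3 -0. ] open 0.5 q [ 1.04  0.79 -1.18  2.18  2.12  0.46  0.03]
turn [ 0.006 -0.006 -0.008] rows>=1 shift [-28.9  -0.4  -0.3] rows>=1
```

View pics/t1.png

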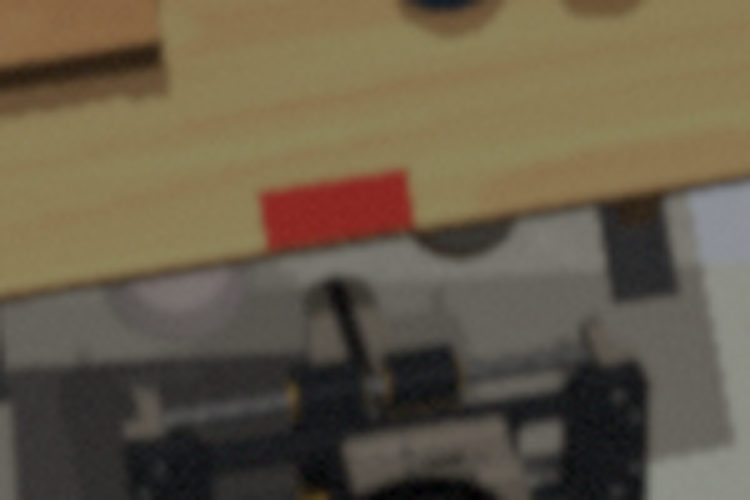

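```bash
python3 -m crank '[[[0,26,0,0,-0.006,-0.008,1],[0,28,0,0,0,0,1],[-10,0,0,0,0,0,1],[-10,0,0,0,0,0,1],[0,0,0,0,0,0,1]]]'
python3 -m crank '[[[-7,0,0,0,0,0,1],[0,0,0,0,0,0,1]]]'
python3 - <<'E'
from h import *
wrench();go(pose(677.3,-40.8,160.7,8.9,45))
E
python3 -m crank '[[[-7,0,0,0,0,0,1],[0,0,0,0,0,0,1]]]'
python3 - <<'E'
from h import *
wrench();go(pose(677.3,-40.8,160.7,8.9,45))
E
python3 -m crank '[[[-6,0,0,0,0,0,1],[0,0,0,0,0,0,1]]]'
python3 - <<'E'
from h import *
wrench();go(pose(677.3,-40.8,160.7,8.9,45))
E
```

```text
time: 8.82
tcp_pos: [669.9, 11.1, 161.1]
ee_rot: [0.385, -0.071, 0.919, 0.03]
force: [0.9, -0.0, -0.5]
opening: 0.2
time: 9.07
tcp_pos: [669.7, 9.8, 160.6]
ee_rot: [0.38, -0.069, 0.922, 0.031]
force: [0.6, -0.3, -0.0]
opening: 0.5
F [ 0.6 -0.3 -0. ] M [-54. 642.  33.] closest pt of line of action rel. to ref [ 45.2 -39.  831.8] tcp [669.7   9.8 160.6]
t 9.07 tcp [669.7   9.8 160.6] F [ 0.6 -0.3 -0. ] open 0.5 q [ 0.93  0.76 -1.2   2.16  2.03  0.53  0.01]
turn [-0.    -0.003 -0.005] rows>=1 shift [  0.2 -51.2  -0.3] rows>=1
time: 9.32
tcp_pos: [669.9, 9.2, 160.6]
ee_rot: [0.375, -0.067, 0.924, 0.031]
force: [0.1, -0.0, 0.7]
opening: 0.7
F [ 0.1 -0.   0.7] M [-68. 659.  26.] closest pt of line of action rel. to ref [-941.  -102.1  131.1] tcp [669.9   9.2 160.6]
t 9.32 tcp [669.9   9.2 160.6] F [ 0.1 -0.   0.7] open 0.7 q [ 0.92  0.75 -1.19  2.15  2.    0.52  0.03]
turn [ 0.    -0.014 -0.01 ] rows>=1 shift [  0.3 -50.5  -0.4] rows>=1
time: 9.57
tcp_pos: [670.0, 8.8, 160.6]
ee_rot: [0.37, -0.066, 0.926, 0.032]
force: [0.9, 0.6, -0.5]
opening: 0.2
F [ 0.9  0.6 -0.5] M [-106.  703.   11.] closest pt of line of action rel. to ref [249.5  29.6 509.8] tcp [670.    8.8 160.6]
t 9.57 tcp [670.    8.8 160.6] F [ 0.9  0.6 -0.5] open 0.2 q [ 0.92  0.74 -1.19  2.14  1.97  0.51  0.04]
turn [ 0.001 -0.024 -0.014] rows>=1 shift [  0.2 -50.2  -0.4] rows>=1
```

```bash
python3 -m crank '[[[15,0,0,0,-0.012,-0.01,1],[8,0,-5,0,-0.012,-0.004,1],[0,-26,-3,0,0,0,1],[0,-26,0,0,0,0,1],[0,0,0,0,0,0,1]]]'
python3 - <<'E'
from h import *
go(pose(677.3,-40.8,160.7,8.9,45))
E
python3 -m crank '[[[-8,0,0,0,0,0,1],[-7,0,0,0,0,0,1],[0,0,0,0,0,0,1]]]'
python3 - <<'E'
from h import *
wrench();go(pose(677.3,-40.8,160.7,8.9,45))
E
```

```text
time: 10.2
tcp_pos: [663.3, -49.6, 156.9]
ee_rot: [0.388, -0.071, 0.918, 0.027]
force: [0.3, 0.1, -0.0]
opening: 0.2
t 10.2 tcp [663.3 -49.6 156.9] F [ 0.3  0.1 -0. ] open 0.2 q [ 1.06  0.76 -1.19  2.17  2.11  0.44  0.04]
turn [-0.005  0.014  0.002] rows>=1 shift [-13.5   6.6   8.1] rows>=1
time: 10.58
tcp_pos: [672.0, -46.9, 166.3]
ee_rot: [0.386, -0.071, 0.919, 0.027]
force: [-1.3, -1.2, -1.2]
opening: 0.2
F [-1.3 -1.2 -1.2] M [-183.  901.  -91.] closest pt of line of action rel. to ref [ 264.8   22.2 -310.9] tcp [672.  -46.9 166.3]
t 10.57 tcp [672.  -46.9 166.3] F [-1.3 -1.2 -1.2] open 0.2 q [ 1.03  0.73 -1.17  2.14  2.04  0.41  0.07]
turn [-0.005  0.009  0.001] rows>=1 shift [-0.4  5.2  8.3] rows>=1
```

Correct sideways a little and push on, reading the force after each row.

```bash
python3 -m crank '[[[-4,5,0,0,0,0,1],[-4,0,0,0,0,0,1]]]'
python3 -c "
from h import *
wrench();go(pose(677.3,-40.8,160.7,8.9,45))"
python3 -m crank '[[[-8,0,0,0,0,0,1]]]'
python3 -c "
from h import *
wrench();go(pose(677.3,-40.8,160.7,8.9,45))"
python3 -m crank '[[[-10,0,0,0,0,0,1]]]'
python3 -c "
from h import *
wrench();go(pose(677.3,-40.8,160.7,8.9,45))"
```

```text
time: 10.82
tcp_pos: [672.2, -45.2, 166.1]
ee_rot: [0.38, -0.067, 0.922, 0.024]
force: [-14.8, -1.4, -2.6]
opening: 0.5
F [-14.8  -1.4  -2.6] M [-333. 3177.  -34.] closest pt of line of action rel. to ref [  36.     1.6 -208.4] tcp [672.2 -45.2 166.1]
t 10.82 tcp [672.2 -45.2 166.1] F [-14.8  -1.4  -2.6] open 0.5 q [ 1.01  0.71 -1.16  2.14  2.01  0.42  0.08]
turn [-0.014 -0.004 -0.005] rows>=1 shift [-0.2  3.6  7.9] rows>=1
time: 10.95
tcp_pos: [672.3, -45.2, 166.2]
ee_rot: [0.375, -0.065, 0.924, 0.024]
force: [-25.3, -6.6, -4.7]
opening: 0.7
F [-25.3  -6.6  -4.7] M [-1200.  5625.  -540.] closest pt of line of action rel. to ref [  42.5  -11.4 -212.9] tcp [672.3 -45.2 166.2]
t 10.95 tcp [672.3 -45.2 166.2] F [-25.3  -6.6  -4.7] open 0.7 q [ 1.    0.7  -1.14  2.13  1.97  0.4   0.1 ]
turn [-0.015 -0.015 -0.009] rows>=1 shift [-0.1  3.5  7.8] rows>=1
time: 11.08
tcp_pos: [672.3, -45.1, 166.2]
ee_rot: [0.368, -0.063, 0.927, 0.024]
force: [-29.5, -8.0, -4.2]
opening: 0.3
F [-29.5  -8.   -4.2] M [-1284.  6114.  -493.] closest pt of line of action rel. to ref [  31.2   -9.6 -200.4] tcp [672.3 -45.1 166.2]
t 11.07 tcp [672.3 -45.1 166.2] F [-29.5  -8.   -4.2] open 0.3 q [ 0.98  0.68 -1.12  2.12  1.92  0.39  0.13]
turn [-0.016 -0.03  -0.013] rows>=1 shift [-0.1  3.5  7.8] rows>=1
```

```bash
python3 -m crank '[[[15,0,0,0,-0.015,-0.01,1],[8,0,0,0,-0.015,-0.004,1],[0,45,3,0,0,0,1],[0,45,0,0,0,0,1],[0,0,0,0,0,0,1]]]'
python3 -m crank '[[[-8,0,0,0,0,0,1],[-8,0,0,0,0,0,1],[-6,0,0,0,0,0,1]]]'
python3 -c "
from h import *
wrench();go(pose(677.3,-40.8,160.7,8.9,45))"
python3 -m crank '[[[-8,0,0,0,0,0,1]]]'
python3 -c "
from h import *
wrench();go(pose(677.3,-40.8,160.7,8.9,45))"
```

```text
time: 11.7
tcp_pos: [645.4, 49.2, 149.7]
ee_rot: [0.385, -0.072, 0.92, 0.023]
force: [1.2, -0.2, 0.1]
opening: 0.3
time: 12.08
tcp_pos: [663.2, 50.7, 167.5]
ee_rot: [0.386, -0.072, 0.92, 0.023]
force: [0.2, 0.2, -0.5]
opening: 0.5
F [ 0.2  0.2 -0.5] M [-75. 718.  32.] closest pt of line of action rel. to ref [1108.2   93.2  508. ] tcp [663.2  50.7 167.5]
t 12.07 tcp [663.2  50.7 167.5] F [ 0.2  0.2 -0.5] open 0.5 q [ 0.85  0.75 -1.23  2.18  2.04  0.63 -0.06]
turn [-0.013  0.008  0.006] rows>=1 shift [  4.9 -92.6   4.6] rows>=2
time: 12.2
tcp_pos: [664.1, 50.8, 168.5]
ee_rot: [0.381, -0.071, 0.922, 0.023]
force: [-18.5, -1.1, -14.9]
opening: 0.6
F [-18.5  -1.1 -14.9] M [-592. 5620.  208.] closest pt of line of action rel. to ref [ 147.9   22.4 -185.2] tcp [664.1  50.8 168.5]
t 12.2 tcp [664.1  50.8 168.5] F [-18.5  -1.1 -14.9] open 0.6 q [ 0.85  0.74 -1.23  2.17  2.    0.61 -0.04]
turn [-0.012 -0.003  0.003] rows>=1 shift [  6.3 -92.5   4.7] rows>=2
```

The contact 92 mm off to the side came 6.3 mm deeper, at the predicted lip depth (14 mm). So the stop I felt at the key, at 7.7 mm, was the key fully home. Backing out towards the pile.

```bash
python3 -m crank '[[[30,0,0,0,0,0,1],[30,0,0,0,0,0,0.5],[0,0,-50,0,0,0,0],[0,0,-50,0,0,0,0],[0,0,-50,0,0,0,0],[0,0,-50,0,0,0,0],[0,0,0,0,0,0,0]]]'
python3 -c "
from h import *
go(pose(500,250,240,-4.2),pose(459,398.7,240,-4.2),pose(459,398.7,88,-4.2))"
```

```text
time: 13.08
tcp_pos: [516.0, 22.3, 232.8]
ee_rot: [0.387, -0.062, 0.92, 0.024]
force: [0.1, -0.8, 1.0]
opening: 58.4
t 13.07 tcp [516.   22.3 232.8] F [ 0.1 -0.8  1. ] open 58.4 q [ 1.45  0.22 -1.56  2.43  2.19  0.17 -0.45]
turn [0.079 0.795 0.197] rows>=5 shift [ 32.6 225.9  -7.2] rows>=4
turn [0. 0. 0.] rows>=0 shift [ 51.8 145.3   0. ] rows>=3
turn [0. 0. 0.] rows>=0 shift [  0.   0. 152.] rows>=3
```

```bash
python3 -m crank '[[[0,0,0,0.013,0.132,0.033,0],[0,0,0,0.013,0.132,0.033,0],[0,0,0,0.013,0.132,0.033,0],[0,0,0,0.013,0.132,0.033,0],[0,0,0,0.013,0.132,0.033,0],[0,0,0,0.013,0.132,0.033,0],[0,0,0,0,0,0,0]]]'
python3 -c "
from h import *
go(pose(500,250,240,-4.2),pose(459,398.7,240,-4.2),pose(459,398.7,88,-4.2))"
```

```text
time: 13.95
tcp_pos: [523.7, 0.6, 228.7]
ee_rot: [0.166, 0.013, 0.986, -0.013]
force: [0.2, 0.4, -0.5]
opening: 91.9
t 13.95 tcp [523.7   0.6 228.7] F [ 0.2  0.4 -0.5] open 91.9 q [ 1.12  0.45 -1.45  2.09  0.81  0.82  0.77]
turn [-0.013  0.333  0.046] rows>=2 shift [ 41.9 247.  -11.3] rows>=5
turn [0. 0. 0.] rows>=0 shift [ 51.8 145.3   0. ] rows>=3
turn [0. 0. 0.] rows>=0 shift [  0.   0. 152.] rows>=3
```

```bash
python3 -m crank '[[[0,0,0,-0.006,0.14,0.02,0],[0,0,0,-0.006,0.14,0.02,0],[0,0,0,0,0.05,0.006,0],[8,45,-2,0,0,0,0],[8,45,-2,0,0,0,0],[8,45,-2,0,0,0,0],[8,45,-2,0,0,0,0],[0,0,0,0,0,0,0]]]'
python3 -c "
from h import *
go(pose(459,398.7,240,-4.2),pose(459,398.7,88,-4.2))"
```

```text
time: 14.95
tcp_pos: [493.3, 189.5, 228.4]
ee_rot: [-0.009, 0.027, 1.0, 0.006]
force: [0.7, 0.3, -0.2]
opening: 91.8
t 14.95 tcp [493.3 189.5 228.4] F [ 0.7  0.3 -0.2] open 91.8 q [ 0.52  0.62 -1.29  1.82  0.61  1.2   0.56]
turn [ 0.012 -0.019  0.019] rows>=1 shift [ 49.5 206.1 -11.6] rows>=4
turn [0. 0. 0.] rows>=0 shift [  0.   0. 152.] rows>=3
```

```bash
python3 -m crank '[[[10,43,-2,0.003,-0.005,0.005,0],[10,43,-2,0.003,-0.005,0.005,0],[10,43,-2,0.003,-0.005,0.005,0],[10,43,-2,0.003,-0.005,0.005,0],[10,43,-2,0,0,0,0],[0,0,0,0,0,0,0]]]'
python3 -c "
from h import *
go(pose(459,398.7,130,-4.2),pose(459,398.7,88,-4.2))"
```

```text
time: 15.7
tcp_pos: [456.0, 404.6, 232.9]
ee_rot: [-0.002, 0.037, 0.999, -0.001]
force: [0.2, -0.9, -0.5]
opening: 91.8
t 15.7 tcp [456.  404.6 232.9] F [ 0.2 -0.9 -0.5] open 91.8 q [-0.01  0.69 -1.16  1.63  0.65  1.27  0.21]
turn [-0.002 -0.004 -0.   ] rows>=1 shift [ -3.5  -5.7 102.9] rows>=2
turn [0. 0. 0.] rows>=0 shift [ 0.  0. 42.] rows>=1
```

```bash
python3 -m crank '[[[-1,-3,35,0,0,0,0],[-1,-3,35,0,0,0,0],[-1,0,33,0,0,0,0],[0,0,0,0,0,0,0]]]'
python3 -c "
from h import *
go(pose(459,398.7,88,-4.2))"
```

```text
time: 16.2
tcp_pos: [460.3, 389.6, 124.2]
ee_rot: [-0.003, 0.038, 0.999, -0.003]
force: [-0.3, 0.0, 0.2]
opening: 91.7
t 16.2 tcp [460.3 389.6 124.2] F [-0.3  0.   0.2] open 91.7 q [-0.03  0.79 -1.06  1.74  0.76  1.1   0.14]
turn [-0.006 -0.006 -0.002] rows>=1 shift [ 2.   9.  36.2] rows>=1
```

```bash
python3 -m crank '[[[2,9,0,-0.006,-0.006,0,0],[0,3,10,0,0,0,0],[0,1,14,0,0,0,0],[0,1,13,0,0,0,0],[0,0,0,0,0,0,0]]]'
python3 -c "
from h import *
go(pose(459,398.7,88,-4.2))"
```

```text
time: 16.82
tcp_pos: [461.2, 404.6, 87.8]
ee_rot: [0.002, 0.038, 0.999, 0.002]
force: [-0.8, 0.4, -0.2]
opening: 92.1
t 16.82 tcp [461.2 404.6  87.8] F [-0.8  0.4 -0.2] open 92.1 q [-0.08  0.83 -1.02  1.75  0.82  1.04  0.1 ]
turn [ 0.004  0.003 -0.003] rows>=1 shift [ 1.7 -6.  -0.2] rows>=1
```

```bash
python3 -m crank '[[[1,-6,0,0.004,0.003,0,0],[0,0,0,0,0,0,1],[0,0,0,0,0,0,1],[0,0,0,0,0,0,1],[0,0,0,0,0,0,1]]]' 25
python3 -m crank '[[[0,0,-15,0,0,0,1],[0,0,-25,0,0,0,1],[0,0,-40,0,0,0,1],[0,0,-40,0,0,0,1],[0,0,0,0,0,0,1]]]'
python3 - <<'E'
from h import *
go(pose(502,-389,200,-1.4)); c=cam('scene'); save(c,'s2.png'); t=cam('top'); print(find(t,'teal',150,260),find(t,'teal',70,100))
E
```

```text
time: 17.45
tcp_pos: [459.8, 398.8, 88.6]
ee_rot: [0.001, 0.038, 0.999, 0.0]
force: [0.0, -0.5, -0.9]
opening: 65.7
time: 18.08
tcp_pos: [459.3, 399.6, 218.2]
ee_rot: [0.001, 0.038, 0.999, 0.001]
force: [0.1, 0.4, -1.3]
opening: 65.8
t 18.07 tcp [459.3 399.6 218.2] F [ 0.1  0.4 -1.3] open 65.8 q [-0.    0.69 -1.15  1.66  0.67  1.23  0.2 ]
turn [ 0.003  0.003 -0.051] rows>=1 shift [ -62.  -787.3   18.2] rows>=13
[(524.0, 391.9, 68, 67, 86.2, 'z', 217.8, 'n', 1575)] [(516.4, 369.4, 103, 44, 21.7, 'z', 79.5, 'n', 263)]
```

View pics/s2.png

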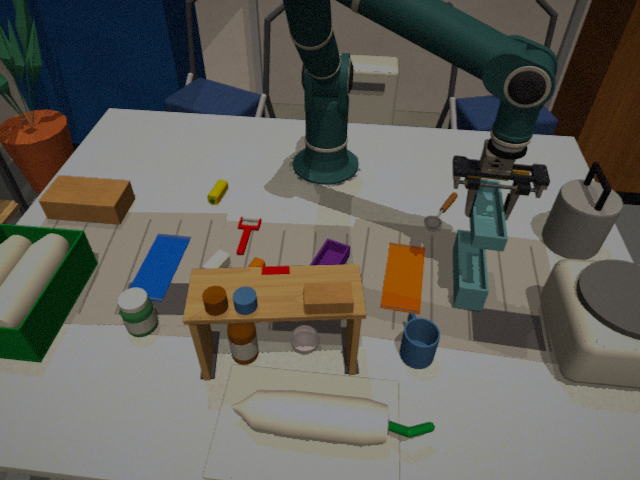

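```bash
python3 -m crank '[[[-4,-50,0,0,0,-0.005,1],[-4,-50,0,0,0,-0.005,1],[-4,-50,0,0,0,-0.005,1],[-4,-50,0,0,0,-0.005,1],[-4,-50,0,0,0,-0.005,1],[-4,-50,0,0,0,-0.005,1],[-4,-50,0,0,0,-0.005,1],[-4,-50,0,0,0,-0.005,1]]]'
python3 -c "
from h import *
go(pose(502,-389,200,-1.4))"
```

```text
time: 19.18
tcp_pos: [461.9, -15.7, 206.8]
ee_rot: [-0.008, 0.012, 1.0, -0.003]
force: [0.4, -0.4, -1.6]
opening: 65.8
t 19.18 tcp [461.9 -15.7 206.8] F [ 0.4 -0.4 -1.6] open 65.8 q [ 1.04  0.59 -1.4   1.99  0.64  1.15  0.92]
turn [-0.006 -0.017 -0.   ] rows>=1 shift [ -49.2 -372.2    6.8] rows>=7
```

```bash
python3 -m crank '[[[-6,-46,0,-0.001,-0.003,0,1],[-6,-46,0,-0.001,-0.003,0,1],[-6,-46,0,-0.001,-0.003,0,1],[-6,-46,0,-0.001,-0.003,0,1],[-6,-46,0,-0.001,-0.003,0,1],[-6,-46,0,-0.001,-0.003,0,1],[-6,-46,0,0,0,0,1],[-6,-46,0,0,0,0,1]]]'
python3 -c "
from h import *
go(pose(502,-389,60,-1.4))"
```

```text
time: 20.18
tcp_pos: [492.0, -398.3, 196.0]
ee_rot: [-0.008, 0.013, 1.0, 0.004]
force: [-0.2, -0.3, -0.5]
opening: 66.0
t 20.18 tcp [ 492.  -398.3  196. ] F [-0.2 -0.3 -0.5] open 66.0 q [ 1.39  0.85 -1.26  1.6   0.83  1.33  1.56]
turn [ 0.007 -0.015 -0.002] rows>=1 shift [ -9.7   9.6 136. ] rows>=3
```

```bash
python3 -m crank '[[[-5,5,40,0.003,-0.007,0,1],[-4,4,40,0.003,-0.007,0,1],[0,0,40,0,0,0,1],[0,0,10,0,0,0,1],[0,0,0,0,0,0,1]]]'
python3 -c "
from h import *
go(pose(502,-389,22,-1.4))"
```

```text
time: 20.8
tcp_pos: [496.0, -392.6, 55.8]
ee_rot: [-0.004, 0.017, 1.0, 0.003]
force: [0.2, -1.0, -1.4]
opening: 65.2
t 20.8 tcp [ 496.  -392.6   55.8] F [ 0.2 -1.  -1.4] open 65.2 q [ 1.33  0.99 -1.12  1.69  0.98  1.14  1.45]
turn [ 0.006 -0.009 -0.01 ] rows>=1 shift [-5.9  3.7 33.8] rows>=1
```

```bash
python3 -m crank '[[[-6,4,0,0.006,-0.009,-0.01,1],[-1,0,12,0,0,0,1],[-1,0,12,0,0,0,1],[0,0,8,0,0,0,1],[0,0,0,0,0,0,1]]]'
python3 -c "
from h import *
go(pose(502,-389,20,-1.4))"
```

```text
time: 21.42
tcp_pos: [506.5, -389.5, 25.1]
ee_rot: [0.002, 0.012, 1.0, -0.002]
force: [-0.7, -0.1, -1.0]
opening: 65.9
t 21.43 tcp [ 506.5 -389.5   25.1] F [-0.7 -0.1 -1. ] open 65.9 q [ 1.3   1.02 -1.09  1.7   1.02  1.09  1.42]
turn [-0.003  0.005  0.   ] rows>=1 shift [4.6 0.4 5.1] rows>=1
```

```bash
python3 -m crank '[[[4,0,3,-0.003,0.005,0,1],[0,0,3,0,0,0,1],[0,0,2,0,0,0,1],[0,0,0,0,0,0,1],[0,0,0,0,0,0,0],[0,0,0,0,0,0,0],[0,0,0,0,0,0,0]]]'
python3 -c "
from h import *
go(pose(502,-389,20,-1.4))"
python3 -m crank '[[[0,0,-10,0,0,0,0],[0,0,-40,0,0,0,0],[0,0,-50,0,0,0,0],[0,0,-50,0,0,0,0],[0,0,-50,0,0,0,0],[0,0,0,0,0,0,0]]]'
python3 - <<'E'
from h import *
go(pose(459,398.7,240,-4.2)); c=cam('scene');t=cam('top'); save(t,'t2.png'); HSV['blue']=((100,100,40),(130,255,255))
for k in (c,t): print('box',find(k,'teal',38,56,(350,650,-500,-300)),'mat',find(k,'blue',-9,15,(300,650,-500,600),plane=3)); print('mid', find(k,'teal',72,88,(350,600,300,500),plane=80),'carrot',find(k,'orange',20,45,(300,650,-500,0)))
E
```

```text
time: 22.3
tcp_pos: [502.9, -390.3, 20.4]
ee_rot: [0.0, 0.013, 1.0, -0.001]
force: [-0.5, -0.0, -0.0]
opening: 91.3
t 22.3 tcp [ 502.9 -390.3   20.4] F [-0.5 -0.  -0. ] open 91.3 q [ 1.3   1.03 -1.08  1.7   1.03  1.08  1.42]
turn [-0.002  0.001 -0.001] rows>=1 shift [1.  1.3 0.4] rows>=1
time: 23.05
tcp_pos: [503.5, -388.7, 229.2]
ee_rot: [0.001, 0.012, 1.0, -0.001]
force: [-0.2, -0.2, 0.3]
opening: 91.8
t 23.05 tcp [ 503.5 -388.7  229.2] F [-0.2 -0.2  0.3] open 91.8 q [ 1.39  0.82 -1.28  1.57  0.8   1.36  1.56]
turn [-0.002  0.002  0.05 ] rows>=1 shift [102.1 782.1 -10.8] rows>=13
box [(500.9, -391.4, 205, 69, -1.3, 'z', 45.9, 'n', 631)] mat [(496.4, -358.3, 222, 43, -3.4, 'z', 3.7, 'n', 597)]
mid [(461.3, 398.0, 208, 68, -4.2, 'z', 79.4, 'n', 573)] carrot [(490.3, -129.9, 38, 29, -15.2, 'z', 32.1, 'n', 108)]
box [(503.2, -390.5, 198, 68, -0.6, 'z', 47.6, 'n', 657)] mat [(498.4, -387.8, 221, 91, -1.2, 'z', 4.8, 'n', 1064)]
mid [(458.0, 397.8, 200, 69, -3.8, 'z', 79.6, 'n', 909)] carrot [(510.4, -138.7, 79, 30, -19.2, 'z', 32.9, 'n', 468)]
```

View pics/t2.png

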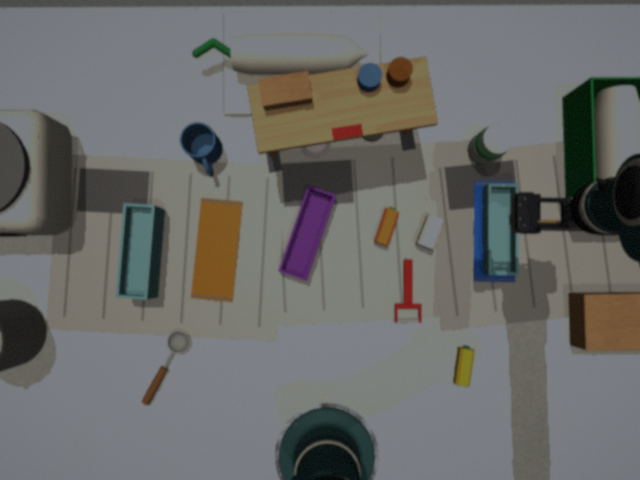

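The box stands on the blue mat (498,230), about 2 mm off centre, and the carrot and daikon have not moved. On to the middle box.

```bash
python3 -m crank '[[[5,52,0,0,0,0.004,0],[5,52,0,0,0,0.004,0],[5,52,0,0,0,0.004,0],[5,52,0,0,0,0.004,0],[5,52,0,0,0,0.004,0],[5,52,0,0,0,0.004,0],[5,52,0,0,0,0.004,0],[5,52,0,0,0,0.004,0]]]'
python3 -m crank '[[[5,50,0,0,0,0.004,0],[5,50,0,0,0,0.004,0],[5,50,0,0,0,0.004,0],[5,50,0,0,0,0.004,0],[5,50,0,0,0,0,0],[5,50,0,0,0,0,0],[5,30,0,0,0,0,0],[0,0,0,0,0,0,0]]]'
python3 -c "
from h import *
go(pose(459.5,398,110,-4.1))"
```

```text
time: 24.15
tcp_pos: [470.5, 34.8, 214.6]
ee_rot: [-0.011, 0.034, 0.999, 0.005]
force: [0.5, 0.2, 1.1]
opening: 92.0
time: 25.15
tcp_pos: [453.8, 374.5, 204.7]
ee_rot: [-0.021, 0.041, 0.999, -0.0]
force: [0.4, 0.2, 0.2]
opening: 91.7
t 25.15 tcp [453.8 374.5 204.7] F [0.4 0.2 0.2] open 91.7 q [ 0.05  0.7  -1.14  1.69  0.63  1.22  0.24]
turn [-0.002 -0.042 -0.01 ] rows>=1 shift [-4.  23.9 94.7] rows>=2
```

```bash
python3 -m crank '[[[-2,12,0,0,-0.021,-0.005,0],[-2,12,20,0,-0.021,-0.005,0],[0,0,37,0,0,0,0],[0,0,37,0,0,0,0],[0,0,0,0,0,0,0]]]'
python3 -c "
from h import *
go(pose(459.5,398,52,-4.1))"
```

```text
time: 25.78
tcp_pos: [462.2, 393.0, 105.5]
ee_rot: [0.002, 0.038, 0.999, -0.003]
force: [0.2, -0.2, 0.6]
opening: 92.0
t 25.77 tcp [462.2 393.  105.5] F [ 0.2 -0.2  0.6] open 92.0 q [-0.06  0.8  -1.02  1.75  0.78  1.06  0.13]
turn [-0.007  0.003 -0.005] rows>=1 shift [ 3.   4.8 53.5] rows>=1
```

```bash
python3 -m crank '[[[3,5,0,-0.007,0.003,-0.005,0],[0,0,16,0,0,0,0],[0,-1,18,0,0,0,0],[0,-1,17,0,0,0,0],[0,0,2,0,0,0,0]]]'
python3 -c "
from h import *
go(pose(459.5,398,52,-4.1))"
```

```text
time: 26.4
tcp_pos: [461.4, 396.9, 52.3]
ee_rot: [0.002, 0.037, 0.999, 0.002]
force: [-0.6, -0.4, 0.2]
opening: 91.8
t 26.4 tcp [461.4 396.9  52.3] F [-0.6 -0.4  0.2] open 91.8 q [-0.1   0.86 -0.97  1.77  0.85  0.98  0.08]
turn [ 0.004  0.004 -0.002] rows>=1 shift [2.  1.  0.3] rows>=1
```

```bash
python3 -m crank '[[[2,1,0,0.004,0.003,0,0],[0,0,0,0,0,0,1],[0,0,0,0,0,0,1],[0,0,0,0,0,0,1],[0,0,0,0,0,0,1]]]' 25
python3 -m crank '[[[0,0,-15,0,0,0,1],[0,0,-25,0,0,0,1],[0,0,-40,0,0,0,1],[0,0,-40,0,0,0,1],[0,0,0,0,0,0,1]]]'
python3 - <<'E'
from h import *
go(pose(463,244.2,170,-5.8)); c=cam('scene'); print('bottom',find(c,'teal',38,54,(300,600,300,500)),'held',find(c,'teal',145,260,(300,600,300,500)))
E
```

```text
time: 27.02
tcp_pos: [459.5, 399.1, 53.2]
ee_rot: [0.001, 0.037, 0.999, 0.0]
force: [0.2, 0.3, -2.1]
opening: 65.8
time: 27.65
tcp_pos: [459.1, 399.8, 182.8]
ee_rot: [0.002, 0.036, 0.999, 0.001]
force: [-0.5, 0.9, -2.6]
opening: 65.9
t 27.65 tcp [459.1 399.8 182.8] F [-0.5  0.9 -2.6] open 65.9 q [-0.03  0.72 -1.1   1.69  0.69  1.17  0.19]
turn [0.003 0.004 0.029] rows>=1 shift [ -19.6 -154.4   12.8] rows>=3
bottom [(457.9, 399.4, 205, 67, -4.3, 'z', 43.8, 'n', 422)] held [(459.7, 401.2, 204, 74, -6.1, 'z', 180.4, 'n', 1844)]
```

```bash
python3 -m crank '[[[-4,-38,0,0,0,0.007,1],[-4,-38,0,0,0,0.007,1],[-4,-38,0,0,0,0.007,1],[-4,-38,0,0,0,0.007,1],[0,0,0,0,0,0,1]]]'
python3 -c "
from h import *
go(pose(463,244.2,60,-5.8))"
```

```text
time: 28.32
tcp_pos: [459.2, 238.4, 176.7]
ee_rot: [-0.002, 0.05, 0.999, -0.003]
force: [0.3, 0.2, -0.3]
opening: 65.6
t 28.32 tcp [459.2 238.4 176.7] F [ 0.3  0.2 -0.3] open 65.6 q [ 0.35  0.61 -1.19  1.9   0.65  1.09  0.36]
turn [-0.006 -0.004  0.001] rows>=1 shift [ -3.2   6.1 116.7] rows>=2
```

```bash
python3 -m crank '[[[-2,3,40,-0.003,-0.002,0,1],[-1,3,40,-0.003,-0.002,0,1],[0,0,30,0,0,0,1],[0,0,6,0,0,0,1],[0,0,0,0,0,0,1]]]'
python3 -c "
from h import *
go(pose(463,244.2,20.5,-5.8))"
```

```text
time: 28.95
tcp_pos: [461.5, 246.7, 57.1]
ee_rot: [-0.001, 0.049, 0.999, 0.001]
force: [-0.2, -0.2, -1.6]
opening: 65.8
t 28.95 tcp [461.5 246.7  57.1] F [-0.2 -0.2 -1.6] open 65.8 q [ 0.21  0.76 -1.01  1.98  0.84  0.9   0.22]
turn [ 0.002 -0.002  0.003] rows>=1 shift [-1.8 -2.4 36.6] rows>=1
```

```bash
python3 -m crank '[[[-2,-2,10,0.002,-0.002,0.003,1],[0,0,13,0,0,0,1],[0,0,8,0,0,0,1],[0,0,4,0,0,0,1],[0,0,0,0,0,0,1]]]'
python3 -c "
from h import *
go(pose(463,244.2,20.5,-5.8))"
```

```text
time: 29.58
tcp_pos: [464.9, 245.3, 21.9]
ee_rot: [0.002, 0.051, 0.999, 0.001]
force: [0.3, 0.3, -1.3]
opening: 65.7
t 29.57 tcp [464.9 245.3  21.9] F [ 0.3  0.3 -1.3] open 65.7 q [ 0.17  0.8  -0.95  1.99  0.9   0.84  0.17]
turn [ 0.001  0.004 -0.   ] rows>=1 shift [ 1.8 -1.3  1.4] rows>=1
```

```bash
python3 -m crank '[[[1,0,2,0,0.003,0,1],[0,0,1,0,0,0,1],[0,0,0,0,0,0,0],[0,0,0,0,0,0,0],[0,0,0,0,0,0,0]]]'
python3 -m crank '[[[0,0,-10,0,0,0,0],[0,0,-40,0,0,0,0],[0,0,-50,0,0,0,0],[0,0,-50,0,0,0,0],[0,0,-40,0,0,0,0],[0,0,0,0,0,0,0]]]'
python3 - <<'E'
from h import *
c=cam('scene');t=cam('top'); HSV['orange']=((6,110,50),(22,255,255))
for k in (c,t): print('box2',find(k,'teal',38,56,(350,650,180,320)),'bottom',find(k,'teal',38,54,(300,600,330,500)),'carrot',find(k,'orange',20,45,(300,650,-500,0),plane=32),'daikon',find(k,'white',25,55,(430,600,-330,-180),plane=40,amin=60))
for k in (c,t): print('all orange low',find(k,'orange',16,50,(200,900,-500,600),amin=30))
go(pose(510.5,-138.7,120,70-0))
E
```

```text
time: 30.2
tcp_pos: [464.9, 246.2, 20.9]
ee_rot: [0.002, 0.051, 0.999, 0.001]
force: [-0.5, 0.5, -0.3]
opening: 91.4
time: 30.95
tcp_pos: [463.6, 246.8, 219.2]
ee_rot: [0.002, 0.05, 0.999, 0.001]
force: [-0.1, 1.0, -0.8]
opening: 92.0
box2 [(464.9, 243.9, 203, 64, -5.6, 'z', 46.5, 'n', 413)] bottom [(457.0, 399.4, 207, 67, -4.3, 'z', 43.7, 'n', 510)] carrot [(490.4, -128.6, 36, 34, -17.4, 'z', 32.0, 'n', 115)] daikon [(472.2, -267.4, 74, 39, -18.5, 'z', 39.7, 'n', 292)]
box2 [(533.5, 235.8, 65, 55, 85.0, 'z', 47.1, 'n', 205)] bottom [] carrot [(510.9, -138.8, 80, 32, -19.1, 'z', 32.7, 'n', 512)] daikon [(470.3, -270.1, 70, 41, -16.4, 'z', 40.6, 'n', 567)]
all orange low [(488.1, -130.1, 37, 32, -14.4, 'z', 32.0, 'n', 116), (781.6, -181.5, 62, 14, 8.8, 'z', 32.9, 'n', 127), (754.6, 126.5, 19, 14, 12.7, 'z', 31.6, 'n', 66)]
all orange low [(512.0, -139.8, 83, 32, -19.0, 'z', 32.6, 'n', 522)]
t 31.05 tcp [462.4 245.3 216.2] F [-0.5 -0.2 -0.8] open 92.0 q [ 0.37  0.57 -1.23  1.86  0.59  1.15  0.4 ]
turn [ 0.000e+00 -1.000e-03 -1.321e+00] rows>=8 shift [ 344.4 -176.5   96.2] rows>=7
```

The middle box is on the orange mat and the bottom box has not moved. The daikon has been knocked to about (470,-270). I'll grip each piece across its width, near the top, so the fingers stay above the box rim. Carrot first.

```bash
python3 -m crank '[[[-6,-50,0,0,0,0.034,0],[-6,-50,0,0,0,0.034,0],[-6,-50,0,0,0,0.034,0],[-6,-50,0,0,0,0.034,0],[-6,-50,0,0,0,0.034,0],[-6,-50,0,0,0,0.034,0],[-6,-50,0,0,0,0.034,0],[0,-30,0,0,0,0,0]]]'
python3 -c "
from h import *
go(pose(511,-139,90,-19))"
```

```text
time: 32.05
tcp_pos: [415.7, -143.2, 206.5]
ee_rot: [-0.009, 0.168, 0.986, 0.001]
force: [-0.1, 0.1, -0.1]
opening: 92.1
t 32.05 tcp [ 415.7 -143.2  206.5] F [-0.1  0.1 -0.1] open 92.1 q [ 1.37  0.5  -1.37  2.03  0.55  1.09  0.97]
turn [-0.001 -0.019 -0.005] rows>=1 shift [-88.7  35.  116.5] rows>=3
```

```bash
python3 -m crank '[[[-30,12,0,0,-0.006,0,0],[-30,12,20,0,-0.006,0,0],[-28,11,30,0,-0.006,0,0],[0,0,35,0,0,0,0],[0,0,30,0,0,0,0],[0,0,0,0,0,0,0]]]'
python3 -c "
from h import *
go(pose(511,-139,60,-19),pose(511,-139,16,-19))"
```

```text
time: 32.8
tcp_pos: [504.1, -145.3, 77.3]
ee_rot: [-0.008, 0.174, 0.985, 0.001]
force: [0.2, -0.1, 0.1]
opening: 92.1
t 32.8 tcp [ 504.1 -145.3   77.3] F [ 0.2 -0.1  0.1] open 92.1 q [ 1.    0.75 -1.04  1.95  0.8   0.95  0.77]
turn [-0.001 -0.017 -0.018] rows>=1 shift [-4.5  8.2 17.3] rows>=1
turn [0. 0. 0.] rows>=0 shift [ 0.  0. 44.] rows>=1
```

```bash
python3 -m crank '[[[-5,8,0,0,-0.012,-0.018,0],[0,0,20,0,0,0,0],[0,0,20,0,0,0,0],[0,0,18,0,0,0,0],[0,0,3,0,0,0,0]]]'
python3 -c "
from h import *
go(pose(511,-139,16,-19))"
```

```text
time: 33.42
tcp_pos: [512.3, -139.4, 13.7]
ee_rot: [-0.001, 0.164, 0.986, -0.001]
force: [0.0, 0.3, -0.5]
opening: 92.0
t 33.42 tcp [ 512.3 -139.4   13.7] F [ 0.   0.3 -0.5] open 92.0 q [ 0.92  0.83 -0.95  1.97  0.92  0.85  0.69]
turn [-0.002 -0.002  0.002] rows>=1 shift [ 1.4 -0.1 -2.3] rows>=1
```

```bash
python3 -m crank '[[[1,0,-3,0,0,0,0],[0,0,0,0,0,0,1],[0,0,0,0,0,0,1],[0,0,0,0,0,0,1],[0,0,0,0,0,0,1],[0,0,0,0,0,0,1]]]' 15
python3 -m crank '[[[0,0,-20,0,0,0,1],[0,0,-40,0,0,0,1],[0,0,-45,0,0,0,1],[0,0,-45,0,0,0,1],[0,0,0,0,0,0,1]]]'
python3 -c "
from h import *
go(pose(464,244.3,150,-5.7))"
```

```text
time: 34.17
tcp_pos: [512.4, -139.3, 18.2]
ee_rot: [-0.0, 0.164, 0.986, -0.001]
force: [0.1, -0.3, -0.0]
opening: 44.1
time: 34.8
tcp_pos: [513.0, -137.6, 177.5]
ee_rot: [0.001, 0.163, 0.987, -0.001]
force: [-0.5, -1.2, -0.2]
opening: 0.2
t 34.8 tcp [ 513.  -137.6  177.5] F [-0.5 -1.2 -0.2] open 0.2 q [ 1.08  0.63 -1.18  1.88  0.66  1.09  0.87]
turn [-0.001  0.002 -0.228] rows>=2 shift [ 86.7 375.2  27.5] rows>=7
```

```bash
python3 - <<'E'
from h import *
c=cam('scene');t=cam('top'); HSV['orange']=((6,110,50),(22,255,255))
save(t,'t3.png')
for k in (c,t): print('carrot',find(k,'orange',20,45,(300,650,-500,0),plane=32))
E
```

```text
carrot [(489.8, -128.7, 36, 34, -15.1, 'z', 31.4, 'n', 117)]
carrot [(495.0, -132.9, 48, 32, -19.1, 'z', 32.5, 'n', 269)]
```

View pics/t3.png

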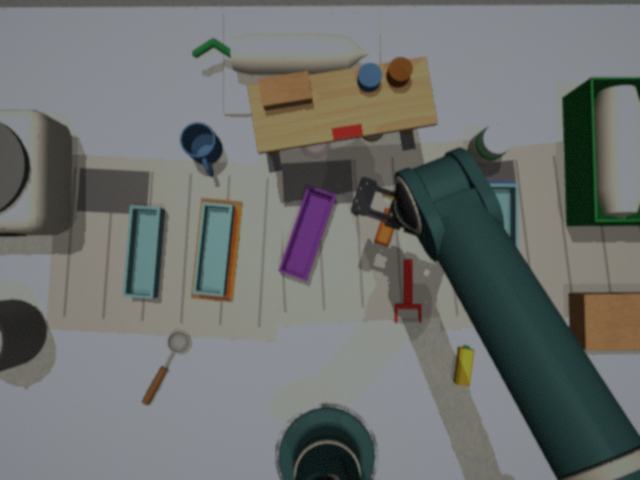

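The carrot (383,232) has not moved. The jaws were still closing when I lifted, so I'll retry with a longer wait.

```bash
python3 -m crank '[[[0,0,0,0,0,0,0],[0,0,0,0,0,0,0],[0,0,0,0,0,0,0],[0,0,40,0,0,0,0],[0,0,40,0,0,0,0],[0,0,30,0,0,0,0],[0,0,0,0,0,0,0]]]' 25
python3 -c "
from h import *
go(pose(511,-139,16,-19))"
```

```text
time: 35.78
tcp_pos: [508.1, -137.4, 57.6]
ee_rot: [-0.005, 0.163, 0.987, 0.0]
force: [-1.1, -0.2, 0.6]
opening: 68.1
t 35.77 tcp [ 508.1 -137.4   57.6] F [-1.1 -0.2  0.6] open 68.1 q [ 0.96  0.77 -1.01  1.96  0.84  0.92  0.75]
turn [-0.001 -0.01   0.004] rows>=1 shift [-3.2 -0.6 41.6] rows>=1
```

```bash
python3 -m crank '[[[-3,-1,0,0,-0.01,0.004,0],[0,0,0,0,0,0,0],[0,0,14,0,0,0,0],[0,0,14,0,0,0,0],[0,0,10,0,0,0,0],[0,0,2,0,0,0,0]]]'
python3 -c "
from h import *
go(pose(511,-139,16,-19))"
python3 -m crank '[[[0,0,0,0,0,0,1],[0,0,0,0,0,0,1],[0,0,0,0,0,0,1],[0,0,0,0,0,0,1],[0,0,0,0,0,0,1],[0,0,0,0,0,0,1],[0,0,0,0,0,0,1],[0,0,0,0,0,0,1]]]' 25
python3 -c "
from h import *
go(pose(511,-139,16,-19))"
```

```text
time: 36.52
tcp_pos: [513.0, -139.9, 17.9]
ee_rot: [0.003, 0.165, 0.986, -0.001]
force: [-0.5, -0.2, -0.4]
opening: 92.0
t 36.52 tcp [ 513.  -139.9   17.9] F [-0.5 -0.2 -0.4] open 92.0 q [ 0.92  0.82 -0.95  1.97  0.91  0.85  0.69]
turn [-0.001  0.005 -0.001] rows>=1 shift [2.2 0.2 1.9] rows>=1
time: 37.52
tcp_pos: [513.5, -139.8, 18.5]
ee_rot: [0.003, 0.165, 0.986, -0.001]
force: [0.4, -0.1, -0.2]
opening: 31.6
t 37.52 tcp [ 513.5 -139.8   18.5] F [ 0.4 -0.1 -0.2] open 31.6 q [ 0.92  0.82 -0.95  1.97  0.91  0.85  0.69]
turn [-0.     0.006 -0.   ] rows>=1 shift [ 2.7 -0.1  2.5] rows>=1
```

Gripped, 31.6 mm. Lifting.

```bash
python3 -m crank '[[[0,0,-15,0,0,0,1],[0,0,-35,0,0,0,1],[0,0,-45,0,0,0,1],[0,0,-45,0,0,0,1],[0,0,0,0,0,0,1]]]'
python3 -c "
from h import *
go(pose(464,244.3,150,-5.7))"
```

```text
time: 38.15
tcp_pos: [512.8, -138.4, 165.8]
ee_rot: [0.003, 0.164, 0.986, -0.001]
force: [-0.5, 0.4, -0.4]
opening: 31.6
t 38.15 tcp [ 512.8 -138.4  165.8] F [-0.5  0.4 -0.4] open 31.6 q [ 1.07  0.64 -1.16  1.89  0.68  1.07  0.86]
turn [-0.001  0.007 -0.231] rows>=2 shift [ 86.5 376.   15.8] rows>=7
```

```bash
python3 -m crank '[[[13,47,0,0,0,-0.029,1],[13,47,0,0,0,-0.029,1],[13,47,0,0,0,-0.029,1],[13,47,0,0,0,-0.029,1],[11,47,0,0,0,-0.029,1],[11,47,0,0,0,-0.029,1],[9,47,0,0,0,-0.029,1],[4,40,0,0,0,-0.029,1]]]'
python3 -c "
from h import *
go(pose(464,244.3,75,-5.7),pose(464,244.3,52,-5.7))"
```

```text
time: 39.15
tcp_pos: [510.3, 245.1, 160.6]
ee_rot: [0.0, 0.05, 0.999, -0.004]
force: [-0.0, 0.3, -0.2]
opening: 31.6
t 39.15 tcp [510.3 245.1 160.6] F [-0.   0.3 -0.2] open 31.6 q [ 0.29  0.7  -1.13  1.81  0.71  1.11  0.38]
turn [-0.007  0.    -0.001] rows>=1 shift [45.9 -5.4 85.6] rows>=2
turn [0. 0. 0.] rows>=0 shift [ 0.  0. 23.] rows>=1
```

```bash
python3 -m crank '[[[23,-3,0,-0.004,0,0,1],[23,-2,20,-0.003,0,0,1],[0,0,35,0,0,0,1],[0,0,22,0,0,0,1],[0,0,0,0,0,0,1]]]'
python3 -c "
from h import *
go(pose(464,244.3,52,-5.7))"
```

```text
time: 39.78
tcp_pos: [459.0, 249.0, 80.2]
ee_rot: [-0.002, 0.046, 0.999, 0.0]
force: [0.2, 0.8, -0.5]
opening: 31.4
t 39.77 tcp [459.  249.   80.2] F [ 0.2  0.8 -0.5] open 31.4 q [ 0.23  0.74 -1.05  1.97  0.8   0.94  0.24]
turn [ 0.    -0.003  0.008] rows>=1 shift [-5.4 -4.2 28.2] rows>=1
```

```bash
python3 -m crank '[[[-5,-4,0,0,-0.003,0.008,1],[0,0,9,0,0,0,1],[0,0,9,0,0,0,1],[0,0,8,0,0,0,1],[0,0,0,0,0,0,1]]]'
python3 -c "
from h import *
go(pose(464,244.3,51.5,-5.7))"
```

```text
time: 40.4
tcp_pos: [465.9, 244.7, 54.4]
ee_rot: [0.001, 0.051, 0.999, 0.001]
force: [-0.7, 0.1, -0.2]
opening: 31.3
t 40.4 tcp [465.9 244.7  54.4] F [-0.7  0.1 -0.2] open 31.3 q [ 0.21  0.77 -1.01  1.97  0.85  0.9   0.21]
turn [ 0.002  0.003 -0.002] rows>=1 shift [ 1.9 -0.6  2.9] rows>=1
```

```bash
python3 -m crank '[[[1,0,3,0.002,0.003,0,1],[0,0,0,0,0,0,1],[0,0,0,0,0,0,0.3],[0,0,0,0,0,0,0.3],[0,0,0,0,0,0,0],[0,0,0,0,0,0,0]]]'
python3 -m crank '[[[0,0,-20,0,0,0,0],[0,0,-40,0,0,0,0],[0,0,-45,0,0,0,0],[0,0,-45,0,0,0,0],[0,-50,0,0,0,0.02,0],[0,-50,0,0,0,0.02,0],[0,-50,0,0,0,0.02,0],[0,0,0,0,0,0,0]]]'
python3 - <<'E'
from h import *
c=cam('scene');t=cam('top'); HSV['orange']=((6,110,50),(22,255,255)); save(t,'t4.png')
for k in (c,t): print('carrot',find(k,'orange',25,60,(300,650,150,330),amin=40),'box2',find(k,'teal',40,56,(350,650,180,320)),'daikon',find(k,'white',25,55,(430,600,-330,-180),plane=40,amin=60))
go(pose(470.5,-269.7,90,-17))
E
```

```text
time: 41.15
tcp_pos: [465.2, 245.5, 52.0]
ee_rot: [0.0, 0.05, 0.999, 0.0]
force: [0.0, 0.3, 0.4]
opening: 69.6
time: 42.15
tcp_pos: [447.1, 94.9, 215.1]
ee_rot: [0.004, 0.079, 0.997, 0.001]
force: [0.4, -1.0, 0.2]
opening: 91.6
carrot [(462.0, 243.5, 85, 31, -5.7, 'z', 46.1, 'n', 352)] box2 [(462.6, 243.5, 206, 64, -6.0, 'z', 46.9, 'n', 406)] daikon [(471.4, -267.6, 72, 39, -17.4, 'z', 39.6, 'n', 290)]
carrot [] box2 [(522.3, 236.7, 78, 65, -6.4, 'z', 47.3, 'n', 181), (402.0, 249.5, 72, 65, -6.1, 'z', 46.8, 'n', 146)] daikon [(471.2, -270.5, 69, 40, -17.4, 'z', 40.7, 'n', 556)]
t 42.25 tcp [447.3  99.2 215.7] F [0.3 0.8 0.6] open 91.5 q [ 0.81  0.49 -1.36  2.    0.55  1.09  0.62]
turn [0.005 0.008 0.144] rows>=1 shift [-130.  -346.   125.7] rows>=7
```

View pics/t4.png

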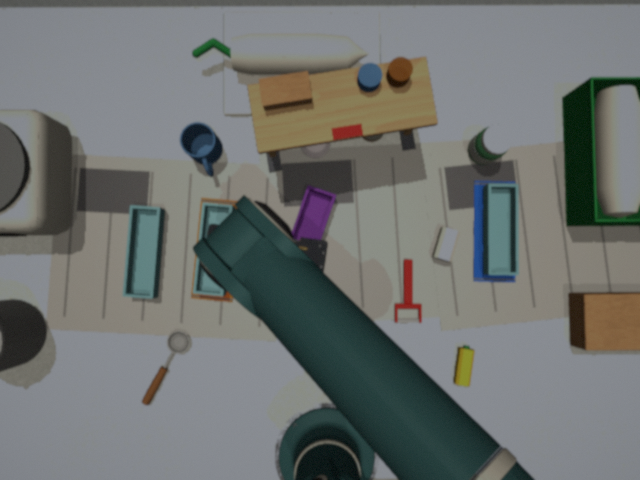

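The carrot lies flat in the orange-mat box. Next the daikon, at (445,243) px.

```bash
python3 -m crank '[[[-11,-47,0,0,0,0.018,0],[-11,-47,0,0,0,0.018,0],[-11,-47,0,0,0,0.018,0],[-11,-47,0,0,0,0.018,0],[-11,-47,0,0,0,0.018,0],[-11,-47,0,0,0,0.018,0],[-11,-47,0,0,0,0.018,0],[-11,-20,0,0,0,0.018,0]]]'
python3 -c "
from h import *
go(pose(471,-269.3,80,-17.4))"
```

```text
time: 43.25
tcp_pos: [474.4, -251.0, 220.6]
ee_rot: [0.01, 0.131, 0.991, 0.005]
force: [0.9, 1.0, -0.1]
opening: 91.8
t 43.25 tcp [ 474.4 -251.   220.6] F [ 0.9  1.  -0.1] open 91.8 q [ 1.38  0.65 -1.32  1.83  0.67  1.19  1.16]
turn [0.014 0.018 0.041] rows>=1 shift [ -2.2 -18.4 140.6] rows>=3
```

```bash
python3 -m crank '[[[-1,-10,20,0.007,0.009,0.02,0],[-1,-8,40,0.007,0.009,0.02,0],[0,0,40,0,0,0,0],[0,0,35,0,0,0,0],[0,0,0,0,0,0,0]]]'
python3 -c "
from h import *
go(pose(471,-269.3,60,-17.4),pose(471,-269.3,21,-17.4))"
```

```text
time: 43.88
tcp_pos: [482.0, -259.8, 85.0]
ee_rot: [0.003, 0.145, 0.989, 0.002]
force: [0.7, -0.1, -0.3]
opening: 91.8
t 43.88 tcp [ 482.  -259.8   85. ] F [ 0.7 -0.1 -0.3] open 91.8 q [ 1.24  0.8  -1.11  1.91  0.86  1.    1.01]
turn [0.004 0.005 0.012] rows>=1 shift [  7.6 -12.4  25. ] rows>=1
turn [0. 0. 0.] rows>=0 shift [ 0.  0. 39.] rows>=1
```

```bash
python3 -m crank '[[[8,-12,0,0.004,0.005,0.012,0],[0,-1,18,0,0,0,0],[0,0,20,0,0,0,0],[0,0,19,0,0,0,0],[0,0,3,0,0,0,0]]]'
python3 -c "
from h import *
go(pose(471,-269.3,21,-17.4))"
```

```text
time: 44.5
tcp_pos: [473.1, -270.0, 24.8]
ee_rot: [0.003, 0.151, 0.989, -0.001]
force: [-0.1, -0.1, 1.0]
opening: 92.0
t 44.5 tcp [ 473.1 -270.    24.8] F [-0.1 -0.1  1. ] open 92.0 q [ 1.21  0.87 -1.02  1.94  0.96  0.92  0.96]
turn [-0.001  0.005  0.001] rows>=1 shift [2.2 0.1 3.8] rows>=1
```

```bash
python3 -m crank '[[[2,0,3,0,0.005,0,0],[0,0,0,0,0,0,1],[0,0,0,0,0,0,1],[0,0,0,0,0,0,1],[0,0,0,0,0,0,1],[0,0,0,0,0,0,1],[0,0,0,0,0,0,1],[0,0,0,0,0,0,1]]]' 25
python3 -c "
from h import *
go(pose(471,-269.3,21,-17.4))"
python3 -m crank '[[[0,0,-15,0,0,0,1],[0,0,-35,0,0,0,1],[0,0,-35,0,0,0,1],[0,0,-35,0,0,0,1],[0,0,0,0,0,0,1]]]'
python3 -c "
from h import *
go(pose(502,-391,130,-1.3))"
```

```text
time: 45.5
tcp_pos: [472.1, -269.5, 22.6]
ee_rot: [0.001, 0.151, 0.989, -0.001]
force: [0.0, -0.2, -0.5]
opening: 39.6
t 45.5 tcp [ 472.1 -269.5   22.6] F [ 0.  -0.2 -0.5] open 39.6 q [ 1.2   0.87 -1.02  1.94  0.96  0.92  0.95]
turn [-0.001  0.002  0.001] rows>=1 shift [ 1.1 -0.1  1.6] rows>=1
time: 46.12
tcp_pos: [472.1, -268.4, 149.2]
ee_rot: [0.001, 0.15, 0.989, -0.0]
force: [0.4, 0.5, -0.7]
opening: 39.7
t 46.12 tcp [ 472.1 -268.4  149.2] F [ 0.4  0.5 -0.7] open 39.7 q [ 1.32  0.72 -1.2   1.87  0.76  1.1   1.09]
turn [-0.001  0.002 -0.278] rows>=2 shift [ -32.6 -121.9   19.2] rows>=3
```

```bash
python3 -m crank '[[[0,0,0,0,0,-0.14,1],[0,0,0,0,0,-0.138,1],[-10,-41,0,0,0,0,1],[-10,-41,0,0,0,0,1],[-10,-38,0,0,0,0,1],[0,0,0,0,0,0,1]]]'
python3 -c "
from h import *
go(pose(502,-391,80,-1.3))"
```

```text
time: 46.88
tcp_pos: [498.2, -391.0, 146.3]
ee_rot: [-0.002, 0.005, 1.0, -0.0]
force: [0.6, 0.8, -0.8]
opening: 39.7
t 46.88 tcp [ 498.2 -391.   146.3] F [ 0.6  0.8 -0.8] open 39.7 q [ 1.36  0.88 -1.18  1.65  0.86  1.23  1.54]
turn [-0.    -0.004  0.012] rows>=1 shift [-3.8  0.1 66.3] rows>=2
```

```bash
python3 -m crank '[[[-3,0,30,0,-0.004,0.012,1],[0,0,30,0,0,0,1],[0,0,10,0,0,0,1],[0,0,0,0,0,0,1]]]'
python3 -c "
from h import *
go(pose(502,-391,52,-1.3))"
```

```text
time: 47.38
tcp_pos: [500.4, -386.6, 73.7]
ee_rot: [-0.001, 0.009, 1.0, 0.001]
force: [-0.4, 0.1, -0.0]
opening: 39.9
t 47.38 tcp [ 500.4 -386.6   73.7] F [-0.4  0.1 -0. ] open 39.9 q [ 1.32  0.95 -1.11  1.69  0.93  1.13  1.48]
turn [ 0.003 -0.002  0.004] rows>=1 shift [-1.7 -4.4 21.7] rows>=1
```

```bash
python3 -m crank '[[[-2,-4,0,0.003,-0.002,0.004,1],[0,0,0,0,0,0,1]]]'
python3 -c "
from h import *
go(pose(502,-391,52,-1.3))"
```

```text
time: 47.62
tcp_pos: [503.4, -390.8, 75.7]
ee_rot: [0.001, 0.011, 1.0, -0.001]
force: [0.5, -0.4, -1.0]
opening: 39.8
t 47.62 tcp [ 503.4 -390.8   75.7] F [ 0.5 -0.4 -1. ] open 39.8 q [ 1.32  0.95 -1.11  1.69  0.94  1.13  1.48]
turn [-0.002  0.002  0.   ] rows>=1 shift [ 1.4 -0.2 23.7] rows>=1
```

```bash
python3 -m crank '[[[0,0,8,0,0,0,1],[0,0,8,0,0,0,1],[0,0,7,0,0,0,1],[0,0,0,0,0,0,1]]]'
python3 -c "
from h import *
go(pose(502,-391,52,-1.3))"
```

```text
time: 48.12
tcp_pos: [503.6, -391.2, 51.8]
ee_rot: [0.001, 0.011, 1.0, -0.001]
force: [0.9, -0.0, -0.5]
opening: 39.6
t 48.12 tcp [ 503.6 -391.2   51.8] F [ 0.9 -0.  -0.5] open 39.6 q [ 1.31  0.97 -1.08  1.69  0.96  1.1   1.46]
turn [-0.003  0.003 -0.   ] rows>=1 shift [ 1.6  0.2 -0.2] rows>=1
```

```bash
python3 -m crank '[[[0,0,0,0,0,0,0.3],[0,0,0,0,0,0,0.3],[0,0,0,0,0,0,0],[0,0,0,0,0,0,0]]]'
python3 -m crank '[[[0,0,-20,0,0,0,0],[0,0,-40,0,0,0,0],[0,0,-45,0,0,0,0],[0,0,-45,0,0,0,0],[0,50,-10,0,0,0,0],[0,50,0,0,0,0,0],[0,50,0,0,0,0,0],[0,50,0,0,0,0,0]]]'
python3 -m crank '[[[0,50,0,0,0,0,0],[0,50,0,0,0,0,0],[0,0,0,0,0,0,0],[0,0,0,0,0,0,0]]]'
python3 - <<'E'
from h import *
c=cam('scene');t=cam('top'); HSV['orange']=((6,110,50),(22,255,255)); save(t,'t5.png'); save(c,'s5.png')
for n,k in (('scene',c),('top',t)):
    print(n,'carrot',find(k,'orange',25,60,(300,650,150,330),amin=40),'box2',find(k,'teal',40,56,(350,650,180,320),amin=60))
    print('  daikon',find(k,'white',44,70,(400,600,-450,-330),amin=60),'box1',find(k,'teal',40,56,(350,650,-480,-300),amin=60),'bottom',find(k,'teal',38,54,(300,600,330,500)))
go(pose(500,0,200,0))
E
```

```text
time: 48.62
tcp_pos: [504.3, -391.3, 52.6]
ee_rot: [0.002, 0.011, 1.0, -0.001]
force: [1.1, -0.2, 0.6]
opening: 77.8
time: 49.62
tcp_pos: [510.5, -188.3, 227.6]
ee_rot: [0.007, 0.015, 1.0, -0.004]
force: [1.1, 1.0, 1.3]
opening: 92.0
time: 50.12
tcp_pos: [513.8, -80.2, 232.6]
ee_rot: [0.01, 0.01, 1.0, -0.006]
force: [0.4, -0.6, -0.4]
opening: 91.9
scene carrot [(463.7, 243.3, 87, 32, -5.8, 'z', 46.2, 'n', 352)] box2 [(463.2, 243.4, 206, 64, -5.9, 'z', 46.7, 'n', 406)]
  daikon [(501.6, -392.8, 73, 30, -2.2, 'z', 55.5, 'n', 230)] box1 [(501.8, -390.8, 205, 68, -1.2, 'z', 46.4, 'n', 549)] bottom [(458.4, 399.4, 205, 67, -4.3, 'z', 43.6, 'n', 519)]
top carrot [(462.2, 243.9, 78, 33, -5.4, 'z', 46.6, 'n', 556)] box2 [(463.4, 242.8, 196, 65, -5.8, 'z', 47.1, 'n', 648)]
  daikon [(503.0, -391.7, 68, 38, -1.4, 'z', 56.1, 'n', 549)] box1 [(503.3, -390.8, 198, 67, -0.6, 'z', 47.8, 'n', 687)] bottom [(458.3, 399.4, 199, 68, -3.8, 'z', 43.9, 'n', 768)]
t 50.23 tcp [513.7 -80.5 232.3] F [0.7 0.2 0.3] open 92.2 q [ 1.08  0.61 -1.35  1.86  0.66  1.19  1.06]
turn [-0.011  0.02  -0.021] rows>=1 shift [13.7 80.5 32.3] rows>=2
```

View pics/s5.png

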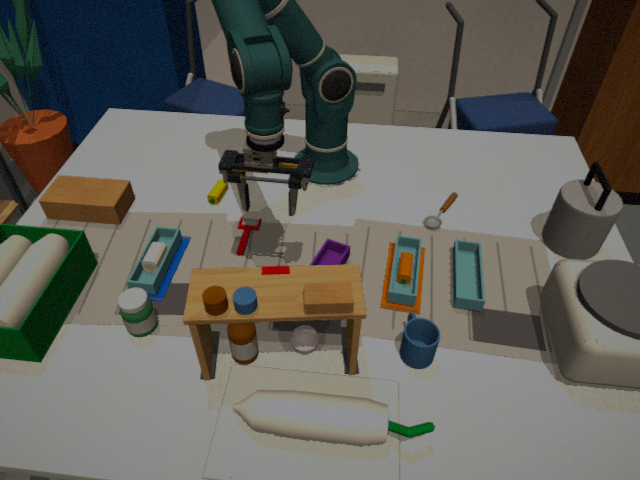

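View pics/t5.png

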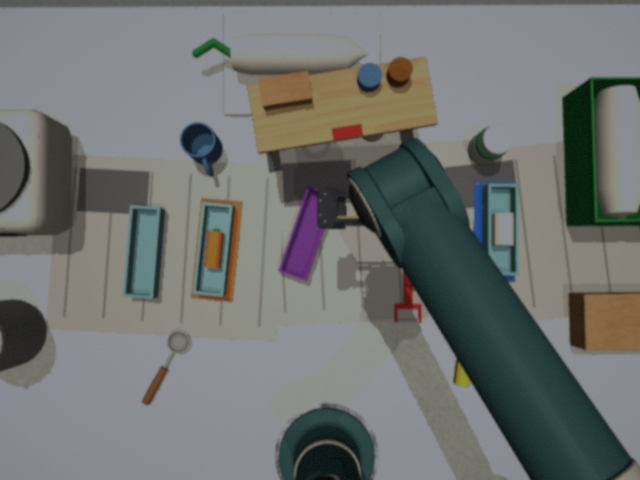

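```bash
python3 -c "
from h import *
print(ctrl.close_job())"
```

```text
the job is handed in; nothing more can be done
None
```

The job is handed in at about 50 s of robot time. All steps are done as far as I can check, but the key's travel could only be felt, not seen.

- **Light:** I pushed the key with the finger flank to a hard stop. It stopped about 7.7 mm past where the face should have been, and the lip further along was about 6 mm deeper, so I take the key as fully in. The cameras don't show the key. A check at 51 mm to the side stopped at the same depth as the key itself. I did not explain that one; it may have been the key's surround.
- **Boxes:** The top box stands on the blue mat and the next one on the orange mat. Both are within about 3 mm of centre and 0.02 rad of the mat's length in both views. The bottom box is unmoved, within about 1 mm.
- **Vegetables:** Only one daikon piece and one carrot piece were on the table. Each lies flat inside its box, with its top at the height expected from resting on the box floor. My first grip on the carrot closed too late and missed without moving it. The daikon was knocked a few centimetres aside before I picked it up, and I measured it again.
- **Bystanders:** The mug, bottle, jar, turnip and peeler look unmoved in the last pictures. I did not measure their positions. The gripper was clear of everything when I handed in.

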